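# Put the varnished star panels up to dry

## Task

Swing the drying cupboard's blue drop-front door fully open by its handle, then lean every star panel lengthwise up the sloped backstop inside, star face outwards, foot on the ledge, lying flush on the slope and apart from its neighbours. With all of them standing so, swing the door fully shut again; leave the tin, the tape roll and the sanding block where they are.

Things in the scene. Friction and masses are not known exactly. Their poses are not given: they have to be found in the camera images.
- cupboard: Open-topped plywood drying cupboard, fixed, 440 mm wide. Origin: on the bench, mid-width, straight below its door's hinge line; x points into the cupboard (away from the robot, +-0.12 rad), y left, z up. Floor top at z = 30, from x = 8 to 173; thin side walls (inside faces at y = +-210) and back wall (to x = 185) are 90 high.
- backstop: Sloped grey board inside, rising away from the door at 45 degrees, with a ledge square to it along its foot; fixed at cupboard (40, 0, 45). Origin: mid-width, in the corner of sloped face and ledge; x up the slope, y as the cupboard's, z out of the face (to the robot and up). Face 400 mm wide (y +-200), 115 long; ledge stands 16 out. Room for four panels about 95 apart.
- door (a joint): Blue drop-front door, 430 wide, 130 tall, 12 thick, hinged along its lower edge at cupboard x = 0, z = 30 (hinge line along the cupboard's y). 0 = closed (upright), grows as the top swings down towards the robot; 1.5 rad = fully open, almost flat over the bench. Stiff: stays where it is left; about 4 N at the handle moves it.
- door_handle (a point): Middle of the door's handle: a round steel bar, 12 mm thick, 100 long along the cupboard's y, between two stems (88 free between them) above the door's top edge, in the door's plane: 175 mm from the hinge line, 39 mm clear of the top edge. Can be pinched from above; it turns between the fingers.
- varnish_tin: Yellow and red tin, 72 across, 85 high, near the cupboard's left; bystander. Origin at the centre of its underside.
- tape_roll: Green roll of tape lying flat, 96 across, 25 high, near the cupboard's right; bystander. Origin at the centre of its underside.
- sanding_block: Cork sanding block, 100 x 60 x 33 high, at the robot's left; bystander. Origin at the centre of its underside.
- panel1: Marquetry panel, pale wood with a dark star; 120 x 60 x 10 mm, about 60 g, may be absent. Starts flat on the bench, star face up. Origin: centre of its underside (plain face); x along the 120, y along the 60, z out of the star face. Both ends are alike. Flush on the backstop with its foot on the ledge its origin is at backstop x = 60, z = 0.
- panel2: Marquetry panel, dark wood with a pale star; 120 x 60 x 10 mm, about 60 g, may be absent. Starts flat on the bench, star face up. Origin: centre of its underside (plain face); x along the 120, y along the 60, z out of the star face. Both ends are alike. Flush on the backstop with its foot on the ledge its origin is at backstop x = 60, z = 0.
- panel3: Marquetry panel, mid-brown wood with a green star; 120 x 60 x 10 mm, about 60 g, may be absent. Starts flat on the bench, star face up. Origin: centre of its underside (plain face); x along the 120, y along the 60, z out of the star face. Both ends are alike. Flush on the backstop with its foot on the ledge its origin is at backstop x = 60, z = 0.
- panel4: Marquetry panel, red-painted wood with a pale star; 120 x 60 x 10 mm, about 60 g, may be absent. Starts flat on the bench, star face up. Origin: centre of its underside (plain face); x along the 120, y along the 60, z out of the star face. Both ends are alike. Flush on the backstop with its foot on the ledge its origin is at backstop x = 60, z = 0.
Things that resemble listed ones, but are neither listed nor needed, are in the scene too. What is shaped like the panel4 but purple is not meant. What is shaped like the panel2 but pink is not meant.

How it is judged (in metres and radians):
On the way, in this order (a step that is already met when the one before it is completed fails the run):
1. the door is fully open (over 1.3 rad) (value of joint door above 1.3 rad), for 0.2 s.
2. with the door open (over 1.2 rad), every panel present rests on the backstop, released (x of panel1 in the frame of backstop between 0.05 and 0.072 m and y of panel1 in the frame of backstop between -0.18 and 0.18 m and z of panel1 in the frame of backstop between -0.005 and 0.005 m and angle between the z axis of each of panel1, panel2, panel3, panel4 and the z axis of backstop, either way round below 0.1 rad and angle between the x axis of each of panel1, panel2, panel3, panel4 and the x axis of backstop, either way round below 0.2 rad and linear speed of each of panel1, panel2, panel3, panel4 below 0.02 m/s and x of panel2 in the frame of backstop between 0.05 and 0.072 m and y of panel2 in the frame of backstop between -0.18 and 0.18 m and z of panel2 in the frame of backstop between -0.005 and 0.005 m and x of panel3 in the frame of backstop between 0.05 and 0.072 m and y of panel3 in the frame of backstop between -0.18 and 0.18 m and z of panel3 in the frame of backstop between -0.005 and 0.005 m and x of panel4 in the frame of backstop between 0.05 and 0.072 m and y of panel4 in the frame of backstop between -0.18 and 0.18 m and z of panel4 in the frame of backstop between -0.005 and 0.005 m and distance between panel1 and panel2 above 0.064 m and distance between each of panel1, panel2 and panel3 above 0.064 m and distance between each of panel1, panel2, panel3 and panel4 above 0.064 m and value of joint door above 1.2 rad and contact force between each of panel1, panel2, panel3, panel4 and the fingers below 0.05 N), for 0.3 s.
At the end, for the whole second after the job is handed in: Door shut (under 0.09 rad). Every panel at rest on the backstop, star out: origin 50-72 mm up from the ledge, within 180 mm of mid-width and 5 mm of the face, flush within 0.1 rad, lengthwise up the slope within 0.2 rad; origins of any two over 64 mm apart (not touching) (x of panel1 in the frame of backstop between 0.05 and 0.072 m and y of panel1 in the frame of backstop between -0.18 and 0.18 m and z of panel1 in the frame of backstop between -0.005 and 0.005 m and angle between the z axis of each of panel1, panel2, panel3, panel4 and the z axis of backstop, either way round below 0.1 rad and angle between the x axis of each of panel1, panel2, panel3, panel4 and the x axis of backstop, either way round below 0.2 rad and linear speed of each of panel1, panel2, panel3, panel4 below 0.02 m/s and x of panel2 in the frame of backstop between 0.05 and 0.072 m and y of panel2 in the frame of backstop between -0.18 and 0.18 m and z of panel2 in the frame of backstop between -0.005 and 0.005 m and x of panel3 in the frame of backstop between 0.05 and 0.072 m and y of panel3 in the frame of backstop between -0.18 and 0.18 m and z of panel3 in the frame of backstop between -0.005 and 0.005 m and x of panel4 in the frame of backstop between 0.05 and 0.072 m and y of panel4 in the frame of backstop between -0.18 and 0.18 m and z of panel4 in the frame of backstop between -0.005 and 0.005 m and distance between panel1 and panel2 above 0.064 m and distance between each of panel1, panel2 and panel3 above 0.064 m and distance between each of panel1, panel2, panel3 and panel4 above 0.064 m and value of joint door below 0.09 rad and velocity of joint door between -0.05 and 0.05 rad/s).
It fails at once if the varnish tin is moved by more than 40 mm (distance of varnish_tin from where it was at the start of the episode above 0.04 m).
It fails at once if the tape roll is moved by more than 40 mm (distance of tape_roll from where it was at the start of the episode above 0.04 m).
It fails at once if the sanding block is moved by more than 40 mm (distance of sanding_block from where it was at the start of the episode above 0.04 m).
Of panel1, panel2, panel3, panel4 only 3 to 4 are there at a start; the rules pass over those that are not, and their reading is None.
At some moment in a run one of panel1, panel2, panel3, panel4 may be knocked a few centimetres aside while the robot is not near it.
It also fails if it takes over 210 s, if anything falls off the work surface, if the arm or the gripper's body presses on something with over 40 N, if the wrist force passes 120 N, or if a joint passes its speed limit or range.

## Robot

A 6-joint arm with a two-finger parallel gripper is mounted at the origin on the work surface. World frame = base frame: x ahead of the robot, y to its left, z up, the work surface at z = 0. Lengths are in mm, angles in degrees, forces in N, time in s.
With the tool pointing down it reaches from about 300 to 850 mm from the base axis. Payload 4.2 kg.
Tool frame: the origin (TCP) lies on the mounting face of the last link; the fingertips stand 191 mm ahead of it and the grasp point (between the pads) lies 172 mm ahead of it; z points along the fingers, y is the line along which they close (so a half turn about z gives the same grasp; the last joint's range is limited). The gripper opens to 91 mm and grips with 3 to 60 N. Pads are 32 mm wide; open, the fingers measure 118 mm over their backs; the gripper's body (76 mm by 178 mm) begins 60 mm behind the grasp point.
Start: joints at [-74.313, 18.312, 89.639, -0, 72.044, -1.146], TCP at [166.513, -550.36, 404.776] pointing down, gripper open.
Joint ranges: [-177.97, 177.97], [-48.28, 115.42], [12.27, 149.76], [-77.06, 257.06], [2.81, 150.46], [-146.56, 146.56]. Speed limits (degrees/s): [147.25, 147.25, 180, 180, 180, 180].

## Interface

Orientations are given as a 3x3 rotation matrix whose columns are the frame's x, y, z axes.
In Python, from bench import bot gives the robot as it stands.
- The arm moves only by the tool move_arm, never from a script. Its argument "targets" is a list of rows, each a list of 7 numbers: the closure, from -1 (fully open) to 1 (shut), then the shift along the tool's x, y, z in m, then the turn, a rotation vector about the tool's x, y, z in rad. A call has 1 to 10 rows; each row is the pose to reach, as a shift and turn from the pose commanded when the call began, along the tool's axes at that moment; what a row does not reach only later rows make up. A row lasts 1/12 s, in which the tool goes at most 41.7 mm and 7.16 degrees, less where a joint would pass 70% of its speed; a pose out of reach is approached as far as the arm can. A call with a gripper value outside its range is refused whole. The fingers move at their own pace and stop on an object; the grip force is fixed at half the most. Time passes only in rows, so rows that repeat a pose let the fingers close. It gives the time, the measured TCP pose, the force, the opening and the grip force at its end, in the units of the state.
- bot.sense(): the state, without advancing time (a new reading comes with each control period).
- bot.read_camera(name): name is "scene" or "top"; returns the picture (400x640x3 uint8, blue, green, red); there is no depth.
- bot.get_calibration(name): a dict with "camera_matrix" (3x3 intrinsics, pixels), "cam_to_world" (4x4, takes a point from camera to world coordinates). Camera axes: x right, y down, z forward; pixel columns grow to the right and rows downward; lengths in mm; the calibration is good to about 2 mm. A picture is of the moment at which its call begins. get_calibration takes no time and is no camera call.
- bot.sign_off(): hands the job in; it is judged then, once.
The state is a dict: "time_s": time; "q": joint angles; "joint_vel": joint speeds; "joint_torque": joint torques, N m; "eef_pos": TCP position; "ee_rot": TCP orientation; "ft_force": force on the tool from outside, world axes, zero at the start; "torque": the same for the moment, N m; "finger_gap": finger opening in mm; "finger_force": force on a finger pad.
Only numpy, scipy, OpenCV 4.12 (cv2) and the standard library are available. Lean on these libraries where they do the work, as an engineer would, in place of code of your own. Each camera call takes 0.05 s, during which the arm holds its last target. There are 200 camera calls.

## Working session

There is one attempt and no reset: what is moved stays moved. The work goes in short steps, Python scripts to look and compute and a tool call to move; the robot and the scene stay as the last step left them, time stands still between calls to the robot, and variables do not carry over. Pictures are saved under pics/ and viewed, at most 14 in all, crops included, and the job is handed in when it is done.

Besides the shell and the picture viewer there is one more tool, called after "Call:" by a JSON object that holds its "name" and its "arguments". move_arm: Moves the arm, as the interface text tells. Its arguments: {"type":"object","properties":{"targets":{"type":"array","items":{"type":"array","items":{"type":"number"}}}},"required":["targets"]}

```bash
mkdir -p pics; ls; python3 - <<'E'
from bench import bot
import cv2
for n in("scene","top"):
    cv2.imwrite(f"pics/{n}0.png",bot.read_camera(n)); c=bot.get_calibration(n);print(n,c["camera_matrix"],c["cam_to_world"])
s=bot.sense();print(s["eef_pos"],s["ee_rot"],s["time_s"])
E
```

```text
pics
scene [[427.71939997   0.         316.75892107]
 [  0.         427.71939997 201.99774451]
 [  0.           0.           1.        ]] [[-3.82244400e-01  7.79333448e-01 -4.96516460e-01  1.12636002e+03]
 [ 9.23999532e-01  3.16144467e-01 -2.15122152e-01  2.84498986e+02]
 [-1.06809565e-02 -5.41010215e-01 -8.40948194e-01  1.36879345e+03]
 [ 0.00000000e+00  0.00000000e+00  0.00000000e+00  1.00000000e+00]]
top [[476.55218083   0.         315.05566564]
 [  0.         476.55218083 198.01884546]
 [  0.           0.           1.        ]] [[-1.95222820e-02 -9.88840961e-01  1.47690330e-01  1.70289599e+02]
 [-9.99771393e-01  2.05957561e-02  5.74247646e-03 -2.19696203e+01]
 [-8.72018995e-03 -1.47544460e-01 -9.89016982e-01  1.73176911e+03]
 [ 0.00000000e+00  0.00000000e+00  0.00000000e+00  1.00000000e+00]]
[ 166.4731     -550.20620909  403.99749471] [[ 9.57153379e-01  2.89581072e-01 -4.59957808e-04]
 [ 2.89581437e-01 -9.57152083e-01  1.57540710e-03]
 [ 1.59585038e-05 -1.64110147e-03 -9.99998653e-01]] 0.1
```

View pics/scene0.png

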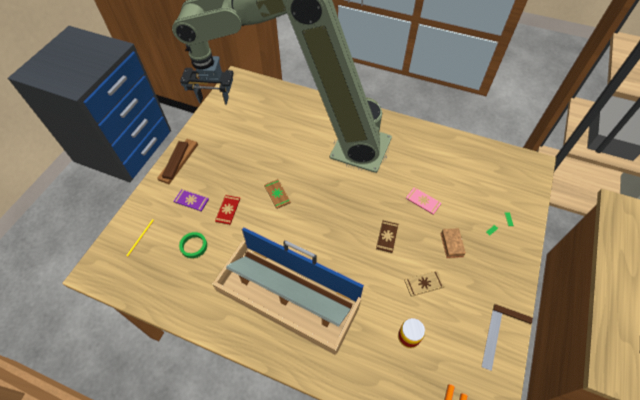

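View pics/top0.png

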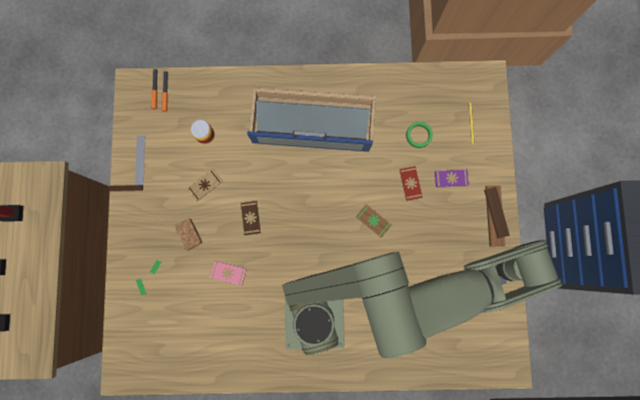

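Scene picture: cupboard around (290,285), all four panels are present: red (228,209), green star (277,193), dark (387,236) and pale (424,283). In the top picture, pale is at (205,184), dark (251,217), green (374,221) and red (411,183); the cupboard spans x 248–375, y 88–150, with the handle at about (310,134). I'll enlarge both for corners.

```bash
python3 - <<'E'
import cv2
t=cv2.imread("pics/top0.png")[80:240,185:440]; cv2.imwrite("pics/t1.png",cv2.resize(t,None,fx=3.1,fy=3.1,interpolation=cv2.INTER_CUBIC))
t=cv2.imread("pics/scene0.png")[170:350,205:455]; cv2.imwrite("pics/s1.png",cv2.resize(t,None,fx=3.2,fy=3.2,interpolation=cv2.INTER_CUBIC))
E
```

```text
(no output)
```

View pics/t1.png

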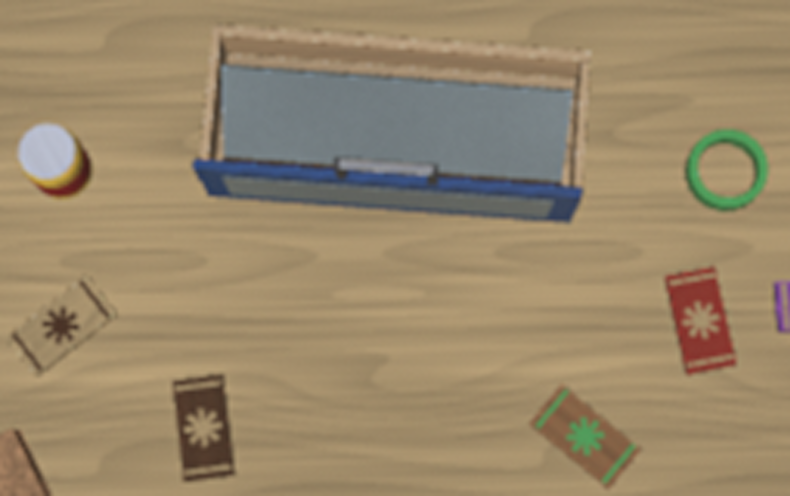

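View pics/s1.png

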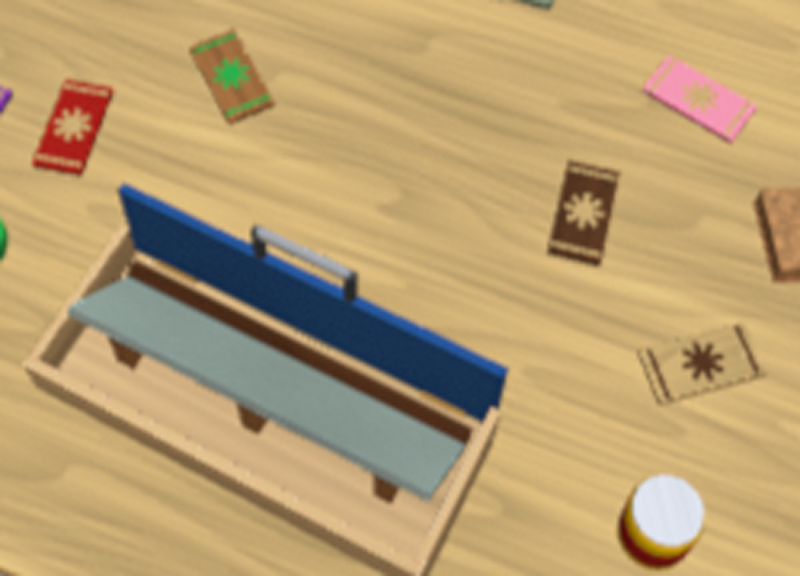

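Crop readings: the handle bar runs (337,163)–(437,170) in t1 and (254,232)–(354,280) in s1. Back wall corners are (218,25) and (592,50) in t1, and panel centres and end corners are legible in both. Now fitting poses.

```bash
cat > h.py <<'E'
import numpy as np
from bench import bot
from scipy.spatial.transform import Rotation as R
from scipy.optimize import least_squares
CUP=np.load("cup.npy") if __import__("os").path.exists("cup.npy") else None
def ray(n,px,z):
    c=bot.get_calibration(n);M=np.array(c["cam_to_world"]);d=M[:3,:3]@np.linalg.solve(c["camera_matrix"],[*px,1]);o=M[:3,3]
    return o+d*(z-o[2])/d[2]
def proj(n,p):
    c=bot.get_calibration(n);M=np.array(c["cam_to_world"]);q=M[:3,:3].T@(np.asarray(p)-M[:3,3]);q=np.array(c["camera_matrix"])@q;return q[:2]/q[2]
def cup(p,C=None):   # cupboard->world
    C=CUP if C is None else C
    return R.from_euler("z",C[2]).apply(p)+[C[0],C[1],0]
def state():
    s=bot.sense();T=np.array(s["ee_rot"]);return np.array(s["eef_pos"]),T,s
def rel(g,Rt):  # grasp point (mm) and tool rotation -> shift (m), rotvec in present tool frame
    p,T,_=state(); tcp=np.asarray(g)-172*Rt[:,2]
    d=T.T@(tcp-p)/1000; w=R.from_matrix(T.T@Rt).as_rotvec()
    return d.round(4),w.round(3)
def down(yaw): # tool pointing down, tool y along direction yaw (rad) ; picks nearest half turn to present
    y=np.array([np.cos(yaw),np.sin(yaw),0]);z=np.array([0,0,-1.])
    return near(np.c_[np.cross(y,z),y,z])
def near(Rt):
    T=state()[1];A=Rt;B=Rt@np.diag([-1,-1,1.])
    return min((A,B),key=lambda m:R.from_matrix(T.T@m).magnitude())
E
python3 - <<'E'
from h import *
t=lambda p:(185+p[0]/3.1,80+p[1]/3.1); s=lambda p:(205+p[0]/3.2,170+p[1]/3.2)
obs=[("top",t((337,163)),(0,50,205)),("top",t((437,170)),(0,-50,205)),("top",t((218,25)),(185,220,90)),("top",t((592,50)),(185,-220,90)),
("scene",s((254,232)),(0,-50,205)),("scene",s((354,280)),(0,50,205)),("scene",s((27,365)),(185,-220,90)),("scene",s((420,578)),(185,220,90))]
f=lambda C:np.concatenate([(proj(n,cup(np.array(q,float),C))-px) for n,px,q in obs])
r=least_squares(f,[500,0,0],x_scale=[100,100,.1]);print(r.x,f(r.x).round(1));np.save("cup.npy",r.x)
P={"pale":((62,325),(703,361),(26,353),(102,296)),"dark":((204,427),(584,211),(209,477),(198,378)),"green":((586,437),(231,73),(546,405),(625,468)),"red":((702,320),(73,126),(710,368),(691,271))}
for k,v in P.items():
    a=ray("top",t(v[0]),10);b=ray("scene",s(v[1]),10);e=ray("top",t(v[3]),10)-ray("top",t(v[2]),10)
    print(k,a.round(),b.round(),np.linalg.norm(e[:2]).round(),"yaw x",np.arctan2(e[1],e[0]).round(3))
E
```

```text
[ 6.16640744e+02  2.66801506e+00 -9.85850097e-02] [ 0.2 -0.9 -1.9 -0.9 -2.2 -0.2 -1.1  0.6  0.5  0.  -1.9 -1.1 -1.5 -1.2
 -0.6 -1. ]
pale [485. 392.  10.] [486. 396.  10.] 111.0 yaw x -0.929
dark [360. 223.  10.] [362. 227.  10.] 118.0 yaw x 0.11
green [ 339. -224.   10.] [ 342. -220.   10.] 117.0 yaw x -2.274
red [ 475. -366.   10.] [ 480. -359.   10.] 118.0 yaw x 0.142
```

```bash
python3 - <<'E'
from h import *
t=lambda p:(184.66+p[0]/3.1,79.66+p[1]/3.1); s=lambda p:(204.66+p[0]/3.2,169.66+p[1]/3.2)
obs=[("top",t((337,163)),(0,50,205)),("top",t((437,170)),(0,-50,205)),("top",t((218,25)),(185,220,90)),("top",t((592,50)),(185,-220,90)),
("scene",s((254,232)),(0,-50,205)),("scene",s((354,280)),(0,50,205)),("scene",s((27,365)),(185,-220,90)),("scene",s((420,578)),(185,220,90))]
f=lambda C:np.concatenate([(proj(n,cup(np.array(q,float),C))-px) for n,px,q in obs])
r=least_squares(f,[500,0,0],x_scale=[100,100,.1]);print(r.x,f(r.x).round(1));np.save("cup.npy",r.x)
import h;h.CUP=r.x
P={"pale":((62,325),(703,361)),"dark":((204,427),(584,211)),"green":((586,437),(231,73)),"red":((702,320),(73,126))}
for k,v in P.items():
    a=ray("top",t(v[0]),10);b=ray("scene",s(v[1]),10);print(k,a.round(),b.round())
H=cup([0,0,205.]);print(H,"yaw tilt",r.x[2])
Rt=down(r.x[2])
print("above",rel(H+[0,0,80],Rt),"at",rel(H,Rt)); print(Rt)
E
```

```text
[ 6.16881080e+02  2.41796466e+00 -9.83913368e-02] [ 0.6 -0.6 -1.5 -0.6 -1.8  0.1 -0.7  0.8  0.8  0.4 -1.7 -0.7 -1.3 -0.8
 -0.4 -0.6]
pale [486. 393.  10.] [485. 395.  10.]
dark [361. 224.  10.] [362. 226.  10.]
green [ 340. -223.   10.] [ 342. -222.   10.]
red [ 476. -365.   10.] [ 479. -361.   10.]
[616.88107963   2.41796466 205.        ] yaw tilt -0.09839133681506844
above (array([ 0.5911, -0.3986, -0.0523]), array([-1.000e-03, -1.000e-03, -1.179e+00])) at (array([ 0.5911, -0.3985,  0.0277]), array([-1.000e-03, -1.000e-03, -1.179e+00]))
[[ 0.09823266  0.99516348  0.        ]
 [ 0.99516348 -0.09823266  0.        ]
 [ 0.          0.         -1.        ]]
```

Call:
{"name": "move_arm", "arguments": {"targets": [[-1,0.591,-0.399,-0.052,0,0,-1.179],[-1,0.591,-0.399,-0.052,0,0,-1.179],[-1,0.591,-0.399,-0.052,0,0,-1.179],[-1,0.591,-0.399,-0.052,0,0,-1.179],[-1,0.591,-0.399,-0.052,0,0,-1.179],[-1,0.591,-0.399,-0.052,0,0,-1.179],[-1,0.591,-0.399,-0.052,0,0,-1.179],[-1,0.591,-0.399,-0.052,0,0,-1.179],[-1,0.591,-0.399,-0.052,0,0,-1.179],[-1,0.591,-0.399,-0.052,0,0,-1.179]]}}

```text
time_s: 0.93
eef_pos: [429.5, -226.1, 435.0]
ee_rot: [[0.093, 0.996, -0.0], [0.996, -0.093, 0.0], [-0.0, -0.0, -1.0]]
ft_force: [-0.3, -0.9, 0.5]
finger_gap: 90.8
finger_force: 0.0
```

```bash
python3 - <<'E'
from h import *
H=cup([0,0,205.]);Rt=down(CUP[2]);print(state()[0],rel(H+[0,0,80],Rt))
E
```

```text
[ 429.53526219 -226.1271063   435.00542856] (array([ 0.2449,  0.1653, -0.0221]), array([-0.   ,  0.   ,  0.005]))
```

Call:
{"name": "move_arm", "arguments": {"targets": [[-1,0.245,0.165,-0.022,0,0,0.005],[-1,0.245,0.165,-0.022,0,0,0.005],[-1,0.245,0.165,-0.022,0,0,0.005],[-1,0.245,0.165,-0.022,0,0,0.005],[-1,0.245,0.165,-0.022,0,0,0.005],[-1,0.245,0.165,-0.022,0,0,0.005],[-1,0.245,0.165,-0.022,0,0,0.005],[-1,0.245,0.165,-0.022,0,0,0.005],[-1,0.245,0.165,0.02,0,0,0.005],[-1,0.245,0.165,0.02,0,0,0.005]]}}

```text
time_s: 1.77
eef_pos: [615.4, 0.4, 407.4]
ee_rot: [[0.101, 0.995, -0.015], [0.995, -0.101, -0.0], [-0.002, -0.015, -1.0]]
ft_force: [-2.2, -0.2, -2.3]
finger_gap: 91.0
finger_force: 0.0
```

```bash
python3 - <<'E'
from h import *
H=cup([0,0,205.]);Rt=down(CUP[2]);print(state()[0],rel(H,Rt))
E
```

```text
[6.15394495e+02 3.75909745e-01 4.07392268e+02] (array([0.0022, 0.0017, 0.0304]), array([-0.015,  0.002, -0.003]))
```

Call:
{"name": "move_arm", "arguments": {"targets": [[-1,0.002,0.001,0.015,0,0,0],[-1,0.002,0.001,0.031,0,0,0],[-1,0.002,0.001,0.031,0,0,0],[0.5,0.002,0.001,0.031,0,0,0],[0.8,0.002,0.001,0.031,0,0,0],[1,0.002,0.001,0.031,0,0,0],[1,0.002,0.001,0.031,0,0,0],[1,0.002,0.001,0.031,0,0,0],[1,0.002,0.001,0.031,0,0,0],[1,0.002,0.001,0.031,0,0,0]]}}

```text
time_s: 2.6
eef_pos: [618.2, 1.5, 384.4]
ee_rot: [[0.103, 0.995, 0.0], [0.995, -0.103, -0.0], [-0.0, 0.0, -1.0]]
ft_force: [-0.1, 0.3, -0.1]
finger_gap: 47.5
finger_force: 0.0
```

```bash
python3 - <<'E'
from h import *
p,T,s=state();g=p+172*T[:,2];print(p,g,s["finger_gap"],s["finger_force"],s["ft_force"])
c=R.from_euler("z",-CUP[2]).apply(g-[CUP[0],CUP[1],0]);print("cup",c)
Rt=down(CUP[2])
for a in np.linspace(0,1.51,21): print(a.round(2),*rel(cup([-175*np.sin(a),c[1],30+175*np.cos(a)]),Rt))
E
```

```text
[618.19474012   1.49102094 384.36544534] [618.27294451   1.46891509 212.36546454] 47.522097540138354 0.0 [-0.0584806   0.28491511 -0.08793928]
cup [  1.47836076  -0.80773287 212.36546454]
0.0 [-0.     -0.0014  0.0074] [ 0.     0.    -0.005]
0.08 [-0.0001 -0.0146  0.0079] [ 0.     0.    -0.005]
0.15 [-0.0001 -0.0277  0.0093] [ 0.     0.    -0.005]
0.23 [-0.0002 -0.0407  0.0118] [ 0.     0.    -0.005]
0.3 [-0.0003 -0.0535  0.0153] [ 0.     0.    -0.005]
0.38 [-0.0003 -0.0659  0.0197] [ 0.     0.    -0.005]
0.45 [-0.0004 -0.078   0.025 ] [ 0.     0.    -0.005]
0.53 [-0.0004 -0.0897  0.0312] [ 0.     0.    -0.005]
0.6 [-0.0005 -0.1008  0.0383] [ 0.     0.    -0.005]
0.68 [-0.0005 -0.1114  0.0462] [ 0.     0.    -0.005]
0.76 [-0.0006 -0.1213  0.0549] [ 0.     0.    -0.005]
0.83 [-0.0006 -0.1306  0.0643] [ 0.     0.    -0.005]
0.91 [-0.0006 -0.1392  0.0743] [ 0.     0.    -0.005]
0.98 [-0.0007 -0.1469  0.085 ] [ 0.     0.    -0.005]
1.06 [-0.0007 -0.1538  0.0963] [ 0.     0.    -0.005]
1.13 [-0.0007 -0.1599  0.108 ] [ 0.     0.    -0.005]
1.21 [-0.0008 -0.1651  0.1202] [ 0.     0.    -0.005]
1.28 [-0.0008 -0.1693  0.1327] [ 0.     0.    -0.005]
1.36 [-0.0008 -0.1726  0.1455] [ 0.     0.    -0.005]
1.43 [-0.0008 -0.1748  0.1585] [ 0.     0.    -0.005]
1.51 [-0.0008 -0.1762  0.1717] [ 0.     0.    -0.005]
```

Call:
{"name": "move_arm", "arguments": {"targets": [[0.5,0,-0.001,0.007,0,0,-0.005],[1,0,-0.001,0.007,0,0,-0.005],[1,0,-0.001,0.007,0,0,-0.005],[1,0,-0.001,0.007,0,0,-0.005],[1,0,-0.001,0.007,0,0,-0.005],[1,0,-0.001,0.007,0,0,-0.005],[1,0,-0.001,0.007,0,0,-0.005],[1,0,-0.001,0.007,0,0,-0.005],[1,0,-0.001,0.007,0,0,-0.005],[1,0,-0.001,0.007,0,0,-0.005]]}}

```text
time_s: 3.43
eef_pos: [617.1, 1.6, 377.0]
ee_rot: [[0.098, 0.995, -0.001], [0.995, -0.098, -0.0], [-0.0, -0.001, -1.0]]
ft_force: [-3.2, 0.8, 0.1]
finger_gap: 11.3
finger_force: 30.0
```

```bash
python3 - <<'E'
from h import *
p,T,s=state();g=p+172*T[:,2];print(p,g,s["finger_gap"],s["finger_force"],s["ft_force"])
c=R.from_euler("z",-CUP[2]).apply(g-[CUP[0],CUP[1],0]);print("cup",c)
E
```

```text
[617.06083096   1.63393995 376.99733344] [616.96709014   1.63353292 204.99735899] 11.260669005856423 29.999970495700836 [-3.21648017  0.84975204  0.06757254]
cup [ 1.62651340e-01 -7.72188777e-01  2.04997359e+02]
```

Call:
{"name": "move_arm", "arguments": {"targets": [[1,0,-0.013,0.0005,0,0,0],[1,0,-0.026,0.002,0,0,0],[1,0,-0.039,0.0044,0,0,0],[1,0,-0.052,0.0079,0,0,0],[1,0,-0.0645,0.0123,0,0,0],[1,0,-0.0766,0.0176,0,0,0],[1,0,-0.0883,0.0239,0,0,0],[1,0,-0.0994,0.031,0,0,0],[1,0,-0.11,0.0389,0,0,0],[1,0,-0.12,0.0476,0,0,0]]}}

```text
time_s: 4.27
eef_pos: [498.8, 13.3, 330.6]
ee_rot: [[0.098, 0.995, 0.008], [0.995, -0.098, -0.0], [0.001, 0.008, -1.0]]
ft_force: [2.1, 0.9, 2.2]
finger_gap: 11.3
finger_force: 30.0
```

Call:
{"name": "move_arm", "arguments": {"targets": [[1,0,-0.0093,0.0093,0,0,0],[1,0,-0.018,0.0194,0,0,0],[1,0,-0.0256,0.03,0,0,0],[1,0,-0.0325,0.0413,0,0,0],[1,0,-0.0386,0.053,0,0,0],[1,0,-0.0438,0.0652,0,0,0],[1,0,-0.048,0.0778,0,0,0],[1,0,-0.0513,0.0905,0,0,0],[1,0,-0.0535,0.1035,0,0,0],[1,0,-0.0545,0.114,0,0,0]]}}

```text
time_s: 5.1
eef_pos: [444.2, 18.8, 215.4]
ee_rot: [[0.098, 0.995, 0.003], [0.995, -0.098, 0.0], [0.0, 0.003, -1.0]]
ft_force: [-1.5, 0.6, 2.5]
finger_gap: 11.3
finger_force: 30.0
```

```bash
python3 - <<'E'
from h import *
p,T,s=state();g=p+172*T[:,2];print(p,g,s["finger_gap"],s["finger_force"],s["ft_force"])
c=R.from_euler("z",-CUP[2]).apply(g-[CUP[0],CUP[1],0]);print("cup",c)
E
```

```text
[444.15468532  18.75372693 215.3668603 ] [444.73260051  18.76945037  43.36783191] 11.317545290762531 30.001663863658905 [-1.50465162  0.56144092  2.48965752]
cup [-172.92212885   -0.63820193   43.36783191]
```

Call:
{"name": "move_arm", "arguments": {"targets": [[0.9,0,0,0,0,0,0],[0.6,0,0,0,0,0,0],[0.25,0,0,0,0,0,0],[0.25,0,0,0,0,0,0],[0.25,0,0,0,0,0,0],[0.25,0,0,0,0,0,0],[0.25,0,0,-0.02,0,0,0],[0.25,0,0,-0.05,0,0,0],[-1,0,0,-0.09,0,0,0],[-1,0,0,-0.13,0,0,0]]}}

```text
time_s: 5.93
eef_pos: [443.0, 18.6, 346.7]
ee_rot: [[0.098, 0.995, -0.002], [0.995, -0.098, -0.0], [-0.0, -0.002, -1.0]]
ft_force: [1.7, 0.4, -0.6]
finger_gap: 45.0
finger_force: 0.0
```

```bash
python3 - <<'E'
from h import *
p,T,s=state();print(p,s["q"],s["finger_gap"])
for n,x,y,yw in(("dark",361.5,225,.11),("green",341,-222.5,.868),("pale",485.5,394,-.929),("red",477.5,-363,.142)):
    Rt=down(yw+np.pi/2);print(n,rel([x,y,80],Rt))
E
```

```text
[442.95223276  18.6494353  346.66885199] [ 9.27126589e-01  9.38487844e+00  1.10998098e+02 -9.28982696e-03
  5.97323164e+01  6.54734436e+00] 45.01091460224485
dark (array([ 0.1974, -0.1011,  0.0948]), array([-1.000e-03,  2.000e-03,  1.363e+00]))
green (array([-0.2499, -0.0777,  0.0949]), array([-0.002,  0.001,  0.605]))
pale (array([0.3777, 0.0058, 0.0945]), array([-0.002, -0.   , -0.74 ]))
red (array([-0.3764,  0.0719,  0.0947]), array([-1.000e-03,  2.000e-03,  1.331e+00]))
```

Call:
{"name": "move_arm", "arguments": {"targets": [[-1,0.197,-0.101,0.02,0,0,-1.779],[-1,0.197,-0.101,0.02,0,0,-1.779],[-1,0.197,-0.101,0.02,0,0,-1.779],[-1,0.197,-0.101,0.02,0,0,-1.779],[-1,0.197,-0.101,0.02,0,0,-1.779],[-1,0.197,-0.101,0.02,0,0,-1.779],[-1,0.197,-0.101,0.02,0,0,-1.779],[-1,0.197,-0.101,0.02,0,0,-1.779],[-1,0.197,-0.101,0.02,0,0,-1.779],[-1,0.197,-0.101,0.02,0,0,-1.779]]}}

```text
time_s: 6.77
eef_pos: [362.0, 224.8, 325.6]
ee_rot: [[-0.916, 0.4, 0.0], [0.4, 0.916, -0.0], [-0.0, -0.0, -1.0]]
ft_force: [0.0, -0.8, -0.0]
finger_gap: 91.2
finger_force: 0.0
```

```bash
python3 - <<'E'
from h import *
import cv2
p,T,s=state();print(p,s["q"],s["finger_gap"])
print(rel([361.5,225,60],down(.11+np.pi/2)),rel([361.5,225,21],down(.11+np.pi/2)))
t=bot.read_camera("scene")[150:350,180:470]; cv2.imwrite("pics/s2.png",cv2.resize(t,None,fx=2.7,fy=2.7,interpolation=cv2.INTER_CUBIC))
E
```

```text
[362.02627689 224.78405564 325.57239464] [ 3.02930956e+01  9.17561386e+00  1.14827475e+02 -1.11507468e-02
  5.59937796e+01 -3.61029664e+01] 91.21579883551175
(array([ 0.0006, -0.    ,  0.0936]), array([-0.   ,  0.   , -0.522])) (array([ 0.0006, -0.    ,  0.1326]), array([-0.   ,  0.   , -0.522]))
```

View pics/s2.png

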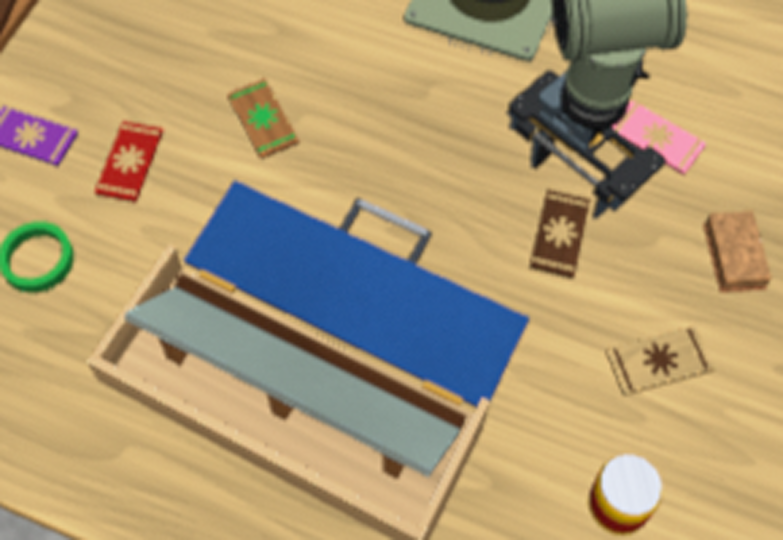

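The door is fully open with its handle over the bench at about (390,225), and the panels haven't moved. I'm descending on the dark panel.

Call:
{"name": "move_arm", "arguments": {"targets": [[-1,0.0006,0,0.03,0,0,-0.522],[-1,0.0006,0,0.06,0,0,-0.522],[-1,0.0006,0,0.08,0,0,-0.522],[-1,0.0006,0,0.1,0,0,-0.522],[-1,0.0006,0,0.1,0,0,-0.522],[-1,0.0006,0,0.115,0,0,-0.522],[-1,0.0006,0,0.125,0,0,-0.522],[-1,0.0006,0,0.1325,0,0,-0.522],[-1,0.0006,0,0.1325,0,0,-0.522],[-1,0.0006,0,0.1325,0,0,-0.522]]}}

```text
time_s: 7.65
eef_pos: [362.0, 225.0, 193.5]
ee_rot: [[-0.995, -0.101, 0.001], [-0.101, 0.995, 0.0], [-0.001, 0.0, -1.0]]
ft_force: [0.9, -0.1, -0.5]
finger_gap: 91.2
finger_force: 0.0
```

Call:
{"name": "move_arm", "arguments": {"targets": [[0,0,0,0,0,0,0],[1,0,0,0,0,0,0],[1,0,0,0,0,0,0],[1,0,0,0,0,0,0],[1,0,0,0,0,0,0],[1,0,0,0,0,0,0],[1,0,0,0,0,0,0],[1,0,0,0,0,0,0],[1,0,0,-0.01,0,0,0],[1,0,0,-0.03,0,0,0]]}}

```text
time_s: 8.48
eef_pos: [361.0, 224.3, 221.5]
ee_rot: [[-0.995, -0.103, -0.005], [-0.103, 0.995, -0.003], [0.005, -0.002, -1.0]]
ft_force: [1.2, -0.1, -0.8]
finger_gap: 59.7
finger_force: 30.0
```

```bash
cat >> h.py <<'E'
def slot(y,x=63.,z=2.,out=0.):
    """tool pose: grasp point for panel held with tips z0=tip height above underside; x up slope"""
    w=lambda v:R.from_euler("z",CUP[2]).apply(v)
    n=w([-.70711,0,.70711]);u=w([.70711,0,.70711]);o=cup([40.,y,45.])
    Z=-n;Y=w([0,1,0]);Rt=near(np.c_[np.cross(Y,Z),Y,Z])
    return o+u*x+n*(z+19+out),Rt
E
python3 - <<'E'
from h import *
p,T,s=state();print(p,s["q"],s["finger_gap"],s["finger_force"],s["ft_force"])
for a in((47,66,2,150),(47,66,2,40),(47,66,2,5)): print(rel(*slot(*a)))
E
```

```text
[360.97145946 224.34548404 221.54876665] [ 3.03139690e+01  1.76846519e+01  1.22798611e+02 -1.52863420e-02
  3.98417064e+01 -6.55916793e+01] 59.73619988611354 29.9920454621315 [ 1.24453274 -0.07023331 -0.79851567]
(array([-0.0878, -0.1701, -0.1127]), array([ 0.076, -0.788,  0.192]))
(array([-0.1644, -0.1855, -0.0353]), array([ 0.076, -0.788,  0.192]))
(array([-0.1888, -0.1904, -0.0106]), array([ 0.076, -0.788,  0.192]))
```

Call:
{"name": "move_arm", "arguments": {"targets": [[1,0,0,-0.04,0,0,0],[1,-0.03,-0.05,-0.08,0.01,-0.12,0.03],[1,-0.05,-0.08,-0.1,0.02,-0.24,0.06],[1,-0.07,-0.12,-0.113,0.034,-0.36,0.09],[1,-0.088,-0.15,-0.113,0.045,-0.48,0.12],[1,-0.088,-0.17,-0.113,0.06,-0.6,0.15],[1,-0.088,-0.17,-0.113,0.07,-0.72,0.18],[1,-0.088,-0.17,-0.113,0.076,-0.788,0.192],[1,-0.088,-0.17,-0.113,0.076,-0.788,0.192],[1,-0.088,-0.17,-0.113,0.076,-0.788,0.192]]}}

```text
time_s: 9.32
eef_pos: [466.8, 63.5, 335.6]
ee_rot: [[-0.705, 0.101, 0.702], [0.071, 0.995, -0.071], [-0.705, -0.001, -0.709]]
ft_force: [-0.3, -0.5, -0.8]
finger_gap: 59.3
finger_force: 30.0
```

```bash
python3 - <<'E'
from h import *
p,T,s=state();print(p,s["q"],s["finger_gap"],s["finger_force"],s["ft_force"])
for a in((47,66,2,40),(47,66,2,8)): print(rel(*slot(*a)))
import cv2
t=bot.read_camera("scene")[170:350,210:450]; cv2.imwrite("pics/s3.png",cv2.resize(t,None,fx=3.2,fy=3.2,interpolation=cv2.INTER_CUBIC))
E
```

```text
[466.77785781  63.53228824 335.56259368] [  9.67042317   6.91100339 123.50586875 -62.26128648  12.28468734
 -17.21859091] 59.268565686761484 29.992277026176453 [-0.25921086 -0.4612728  -0.79231859]
(array([0.001 , 0.0012, 0.1106]), array([-0.002, -0.003, -0.001]))
(array([0.0009, 0.0012, 0.1426]), array([-0.002, -0.003, -0.001]))
```

View pics/s3.png

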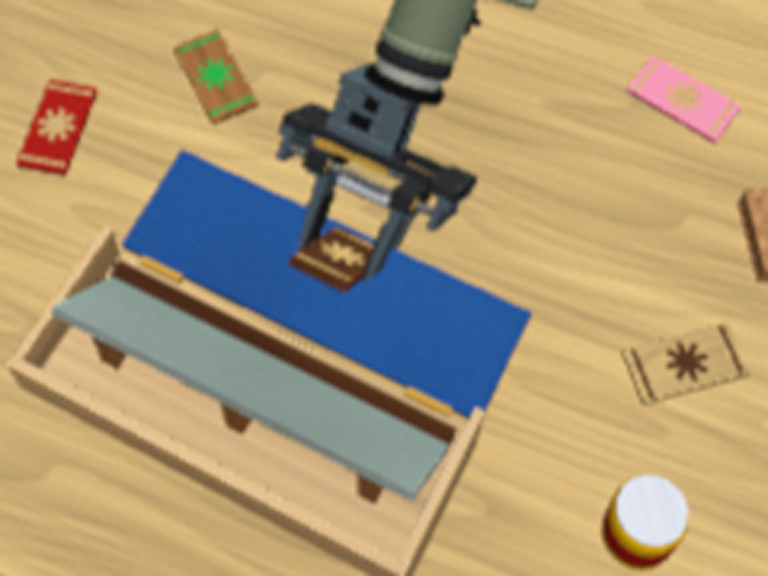

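The dark panel is held at 45° over the door at about (340,255), star face outwards, with nothing in the way. Advancing towards the slope.

Call:
{"name": "move_arm", "arguments": {"targets": [[1,0,0,0.02,0,0,0],[1,0,0,0.04,0,0,0],[1,0.001,0.001,0.06,0,0,0],[1,0.001,0.001,0.08,0,0,0],[1,0.001,0.001,0.1,0,0,0],[1,0.001,0.001,0.115,0,0,0],[1,0.001,0.001,0.13,0,0,0],[1,0.001,0.001,0.142,0,0,0],[1,0.001,0.001,0.142,0,0,0],[1,0.001,0.001,0.142,0,0,0]]}}

```text
time_s: 10.2
eef_pos: [580.7, 54.7, 262.1]
ee_rot: [[-0.738, 0.099, 0.668], [0.073, 0.995, -0.067], [-0.671, -0.001, -0.741]]
ft_force: [-0.1, -0.2, 0.2]
finger_gap: 59.7
finger_force: 30.0
```

```bash
python3 - <<'E'
from h import *
p,T,s=state();print(p,s["q"],s["finger_gap"],s["finger_force"],s["ft_force"])
for a in((47,62,2,3),(47,62,2,0)): print(rel(*slot(*a)))
E
```

```text
[580.7183327   54.6697381  262.09398558] [  6.2262444   21.80867292 114.78555736 -76.91682464   8.20376963
  -4.34753816] 59.73398947598195 29.992048144340515 [-0.10173748 -0.16736221  0.15353634]
(array([ 0.0334, -0.0014,  0.0165]), array([-0.001, -0.05 , -0.   ]))
(array([ 0.0332, -0.0014,  0.0195]), array([-0.001, -0.05 , -0.   ]))
```

```bash
cat > kin.py <<'E'
import numpy as np
from scipy.spatial.transform import Rotation as R
from scipy.optimize import least_squares
r_=np.radians
LO=np.array([-177.97,-48.28,12.27,-77.06,2.81,-146.56]);HI=np.array([177.97,115.42,149.76,257.06,150.46,146.56])
def fk(q,k):
    a1,d1,L1,L2,e,d6=k; q=r_(q)
    Z=lambda a:R.from_euler("z",a);Y=lambda a:R.from_euler("y",a)
    A=Z(q[0]);p=A.apply([a1,0,d1]);B=A*Y(q[1]);p=p+B.apply([0,0,L1]);C=B*Y(q[2]);p=p+C.apply([e,0,L2])
    D=C*Z(q[3])*Y(q[4])*Z(q[5]);return p+D.apply([0,0,d6]),D
E
python3 - <<'E'
from kin import *; from h import state
D=[([-74.313,18.312,89.639,0,72.044,-1.146],[166.513,-550.36,404.776]),([.9271266,9.38487844,110.998098,-.00929,59.7323164,6.54734],[442.952,18.649,346.669]),
([30.2930956,9.17561386,114.827475,-.01115,55.9937796,-36.103],[362.026,224.784,325.572]),([30.313969,17.6846519,122.798611,-.0153,39.8417,-65.59168],[360.971,224.345,221.549]),
([9.67042317,6.91100339,123.50586875,-62.26128648,12.28468734,-17.21859],[466.778,63.532,335.563])]
p,T,s=state();D.append((s["q"],p))
f=lambda k:np.concatenate([fk(q,k)[0]-p for q,p in D])
r=least_squares(f,[0,300,400,400,0,100]);print(r.x,abs(r.fun).max())
# tool offset rotation about z
for q,_ in D[-1:]: print((fk(q,r.x)[1].as_matrix()).round(2),T.round(2))
np.save("k.npy",r.x)
E
```

```text
[  3.12977227 131.2064014  590.54155008 412.90950225  22.21816389
 138.74026679] 11.482375927845705
[[-0.1  -0.74  0.67]
 [-1.    0.07 -0.07]
 [ 0.   -0.67 -0.74]] [[-0.74  0.1   0.67]
 [ 0.07  1.   -0.07]
 [-0.67 -0.   -0.74]]
```

```bash
cat >> kin.py <<'E'
K=np.load("k.npy") if __import__("os").path.exists("k.npy") else None
def ik(p,Rt):
    best=None
    for s in ([0,20,110,0,40,0],[0,20,110,90,20,-90],[0,20,110,-60,20,60],[0,20,110,180,20,120],[0,20,110,230,20,-120]):
        def f(q):
            P,D=fk(q,K);return np.r_[(P-p)/10,(D.inv()*R.from_matrix(Rt)*R.from_euler("z",-90,degrees=True)).as_rotvec()*20]
        r=least_squares(f,np.clip(s,LO+1,HI-1),bounds=(LO,HI),x_scale=50.)
        if best is None or r.cost<best.cost-1e-6: best=r
    return best.x.round(1),round(best.cost,4)
E
cat >> h.py <<'E'
def slotd(y,x=63.,z=2.,out=0.,d=0.,s=0.,flip=1):
    """as slot, tool d rad more upright than square to the face (turned about pinch axis at the tip centre), gripped s mm above panel centre"""
    w=lambda v:R.from_euler("z",CUP[2]).apply(v)
    n=w([-.70711,0,.70711]);u=w([.70711,0,.70711]);o=cup([40.,y,45.])
    a=np.pi/4+d;Z=w([np.cos(a),0,-np.sin(a)]);Y=w([0,flip,0.])
    return o+u*(x+s)+n*(z+out)-19*Z,np.c_[np.cross(Y,Z),Y,Z]
E
python3 - <<'E'
from h import *; from kin import *
for y in(-142,-47,47,142):
  for d in(0,.35):
    for fl in(1,-1):
      for out in (0,100):
        g,Rt=slotd(y,63,2,out,d,0,fl);print(y,d,fl,out,*ik(g-172*Rt[:,2],Rt))
E
```

```text
-142 0 1 0 [-15.3  24.1 119.7 140.5  10.8 122.1] 0.0
-142 0 1 100 [-16.7  12.7 124.5 115.4   7.8 146.6] 0.2515
-142 0 -1 0 [-15.3  24.1 119.7 140.5  10.8 -57.9] 0.0
-142 0 -1 100 [-17.   12.5 123.7  93.9   8.  -12. ] 0.0
-142 0.35 1 0 [ -13.7   25.2  103.5    7.5   26.8 -104.1] 0.0
-142 0.35 1 100 [ -14.9   15.1  107.4    7.1   33.  -104.3] 0.0
-142 0.35 -1 0 [-13.7  25.2 103.5   7.5  26.8  75.9] 0.0
-142 0.35 -1 100 [-14.9  15.1 107.4   7.1  33.   75.7] 0.0
-47 0 1 0 [ -3.7  23.7 120.5 188.7   9.3  82.8] 0.0
-47 0 1 100 [ -3.1  11.9 124.7 227.9   2.8  43.9] 0.0142
-47 0 -1 0 [ -3.7  23.7 120.5 188.7   9.3 -97.2] 0.0
-47 0 -1 100 [  -3.1   11.9  124.7  227.9    2.8 -136.1] 0.0142
-47 0.35 1 0 [ -4.   24.8 104.2  -1.6  26.1 -87.1] 0.0
-47 0.35 1 100 [ -3.8  14.6 108.1  -1.5  32.3 -87. ] 0.0
-47 0.35 -1 0 [ -4.   24.8 104.2  -1.6  26.1  92.9] 0.0
-47 0.35 -1 100 [ -3.8  14.6 108.1  -1.5  32.3  93. ] 0.0
47 0 1 0 [  7.7  24.5 118.9 231.5  12.   48.7] 0.0
47 0 1 100 [  9.9  12.9 122.1 -77.1  10.9  -1.8] 0.1429
47 0 -1 0 [   7.7   24.5  118.9  231.5   12.  -131.3] 0.0
47 0 -1 100 [   9.6   13.3  124.1  247.7   10.6 -146.6] 0.5581
47 0.35 1 0 [  5.5  25.6 102.7 -10.2  27.5 -70.8] 0.0
47 0.35 1 100 [  7.1  15.6 106.7  -9.6  33.7 -70.4] 0.0
47 0.35 -1 0 [  5.5  25.6 102.7 -10.2  27.5 109.2] 0.0
47 0.35 -1 100 [  7.1  15.6 106.7  -9.6  33.7 109.6] 0.0
142 0 1 0 [ 18.2  26.4 114.9 257.1  17.   30.8] 0.0013
142 0 1 100 [ 21.9  15.7 118.5 -77.1  19.5   6.6] 0.0066
142 0 -1 0 [  18.2   26.5  115.1  254.5   17.1 -146.6] 0.0283
142 0 -1 100 [  21.5   16.3  121.1  256.8   18.5 -146.6] 2.0143
142 0.35 1 0 [ 14.5  27.6  99.1 -16.5  30.7 -57.3] 0.0
142 0.35 1 100 [ 17.2  18.1 103.  -15.9  36.8 -56.3] 0.0
142 0.35 -1 0 [ 14.5  27.6  99.1 -16.5  30.7 122.7] 0.0
142 0.35 -1 100 [ 17.2  18.1 103.  -15.9  36.8 123.7] 0.0
```

The arm runs into its joint 4 limit when square to the slope. All slots are reachable with the tool about 0.3 rad more upright, so I'll back out, set the dark panel down and regrasp it tilted.

Call:
{"name": "move_arm", "arguments": {"targets": [[1,0,0,-0.02,0,0,0],[1,0,0,-0.04,0,0,0],[1,0,0,-0.06,0,0,0],[1,0,0,-0.08,0,0,0],[1,0,0,-0.1,0,0,0],[1,0,0,-0.12,0,0,0],[1,0,0,-0.142,0,0,0],[1,0,0,-0.142,0,0,0],[1,0,0,-0.142,0,0,0]]}}

```text
time_s: 10.95
eef_pos: [484.7, 64.3, 369.1]
ee_rot: [[-0.735, 0.098, 0.671], [0.073, 0.995, -0.066], [-0.674, 0.001, -0.739]]
ft_force: [1.1, -0.1, -0.7]
finger_gap: 59.6
finger_force: 30.0
```

```bash
python3 - <<'E'
from h import *
p,T,s=state();print(p,T.round(3),s["q"],s["ft_force"])
print(rel([361.5,225,100],down(.11+np.pi/2)))
E
```

```text
[484.70141635  64.28835417 369.0980041 ] [[-0.735  0.098  0.671]
 [ 0.073  0.995 -0.066]
 [-0.674  0.001 -0.739]] [  9.11548984   5.9855404  117.78905143 -34.24692527  17.7197697
 -45.99501879] [ 1.05471995 -0.10063751 -0.67724509]
(array([ 0.1678,  0.1477, -0.0215]), array([-0.076,  0.737, -0.199]))
```

Call:
{"name": "move_arm", "arguments": {"targets": [[1,0.02,0.02,0,-0.01,0.1,-0.03],[1,0.04,0.04,0,-0.02,0.2,-0.06],[1,0.07,0.06,-0.01,-0.03,0.3,-0.09],[1,0.1,0.09,-0.02,-0.045,0.42,-0.12],[1,0.13,0.12,-0.022,-0.055,0.53,-0.15],[1,0.15,0.14,-0.022,-0.065,0.64,-0.18],[1,0.168,0.148,-0.022,-0.076,0.737,-0.199],[1,0.168,0.148,-0.022,-0.076,0.737,-0.199],[1,0.168,0.148,-0.022,-0.076,0.737,-0.199],[1,0.168,0.148,-0.022,-0.076,0.737,-0.199]]}}

```text
time_s: 11.78
eef_pos: [362.5, 225.0, 270.9]
ee_rot: [[-0.994, -0.109, -0.001], [-0.109, 0.994, -0.002], [0.001, -0.001, -1.0]]
ft_force: [0.3, -0.5, -0.1]
finger_gap: 59.5
finger_force: 30.0
```

```bash
cat >> h.py <<'E'
def pick(x,y,U,tip=6.,d=.3,flip=1,up=0.):
    """tilted grasp of a flat panel: tool leans towards the end pointing to yaw U; x,y of centre, tip height, up = extra height"""
    u=np.array([np.cos(U),np.sin(U),0]);Z=np.array([0,0,-np.cos(d)])-np.sin(d)*u
    Y=flip*np.array([-u[1],u[0],0]);return np.array([x,y,tip+up])-19*Z,np.c_[np.cross(Y,Z),Y,Z]
E
python3 - <<'E'
from h import *
from kin import *
p,T,s=state();print(p,s["ft_force"])
print(rel([361.5,225,22],down(.11+np.pi/2)))
for n,x,y,U,f in(("dark",361.5,225,.11,1),("green",341,-222.5,.868,-1),("pale",485.5,394,-.929,1),("red",477.5,-363,.142,-1)):
    g,Rt=pick(x,y,U,flip=f);print(n,ik(g-172*Rt[:,2],Rt))
for y,f in((142,1),(47,1),(-47,-1),(-142,-1)):
  for out in(0,120):
    g,Rt=slotd(y,66,6,out,.3,0,f);print(y,out,ik(g-172*Rt[:,2],Rt))
E
```

```text
[362.4841933  225.00755583 270.91741715] [ 0.32254658 -0.4834717  -0.07657392]
(array([0.0009, 0.0002, 0.0769]), array([-0.001, -0.001, -0.001]))
dark (array([ 27.2,  27.2, 113.9,   7.4,  55.2, -74.2]), np.float64(0.0))
green (array([-20.1,  21.9, 125. , -24.6,  41.8,  39.8]), np.float64(0.0))
pale (array([ 30.2,  34.7,  97.8,  22. ,  51.6, -21. ]), np.float64(0.0))
red (array([-31.3,  37.8,  91.2, -12. ,  64.9,  57. ]), np.float64(0.0))
142 0 (array([ 15.1,  26.6, 101.3, -21. ,  27.4, -52.6]), np.float64(0.0))
142 120 (array([ 18.5,  15.1, 105.4, -19.3,  35.3, -52.4]), np.float64(0.0))
47 0 (array([  5.8,  24.6, 105. , -13.4,  23.6, -67.5]), np.float64(0.0))
47 120 (array([  7.9,  12.5, 109.2, -12. ,  31.8, -67.8]), np.float64(0.0))
-47 0 (array([ -3.9,  23.8, 106.4,  -2.1,  21.9,  93.5]), np.float64(0.0))
-47 120 (array([ -3.6,  11.4, 110.7,  -1.9,  30.2,  93.4]), np.float64(0.0))
-142 0 (array([-13.9,  24.2, 105.7,  10. ,  22.8,  73.4]), np.float64(0.0))
-142 120 (array([-15.4,  11.9, 109.9,   8.9,  31. ,  73.7]), np.float64(0.0))
```

Call:
{"name": "move_arm", "arguments": {"targets": [[1,0,0,0.03,0,0,0],[1,0.001,0,0.06,0,0,0],[1,0.001,0,0.072,0,0,0],[1,0.001,0,0.077,0,0,0],[1,0.001,0,0.077,0,0,0],[-1,0.001,0,0.077,0,0,0],[-1,0.001,0,0.077,0,0,0],[-1,0.001,0,0.077,0,0,0],[-1,0.001,0,0.06,0,0,0],[-1,0.001,0,0.04,0,0,0]]}}

```text
time_s: 12.62
eef_pos: [360.6, 224.8, 231.3]
ee_rot: [[-0.994, -0.109, -0.004], [-0.109, 0.994, -0.002], [0.004, -0.002, -1.0]]
ft_force: [0.4, -0.1, 0.5]
finger_gap: 89.5
finger_force: 0.0
```

```bash
python3 - <<'E'
from h import *
p,T,s=state();print(p,s["ft_force"],s["finger_gap"])
print(rel(*pick(361.5,225,.11,up=30)),rel(*pick(361.5,225,.11)))
E
```

```text
[360.57860713 224.80392783 231.32416978] [ 0.36689067 -0.09732877  0.45429727] 89.52352699162653
(array([-0.0574,  0.0002,  0.0126]), array([-0.001,  0.296, -0.001])) (array([-0.0576,  0.0002,  0.0426]), array([-0.001,  0.296, -0.001]))
```

Call:
{"name": "move_arm", "arguments": {"targets": [[-1,-0.02,0,0,0,0.1,0],[-1,-0.04,0,0.005,0,0.2,0],[-1,-0.0574,0,0.012,0,0.296,0],[-1,-0.0574,0,0.02,0,0.296,0],[-1,-0.0575,0,0.035,0,0.296,0],[-1,-0.0575,0,0.0425,0,0.296,0],[-1,-0.0575,0,0.0425,0,0.296,0],[0,-0.0575,0,0.0425,0,0.296,0],[1,-0.0575,0,0.0425,0,0.296,0],[1,-0.0575,0,0.0425,0,0.296,0]]}}

```text
time_s: 13.45
eef_pos: [417.3, 231.3, 188.9]
ee_rot: [[-0.95, -0.109, -0.292], [-0.104, 0.994, -0.033], [0.294, -0.001, -0.956]]
ft_force: [-0.1, -0.3, 0.6]
finger_gap: 73.8
finger_force: 0.0
```

Call:
{"name": "move_arm", "arguments": {"targets": [[1,0,0,0,0,0,0],[1,0,0,0,0,0,0],[1,0,0,0,0,0,0],[1,0,0,0,0,0,0],[1,0,0,0,0,0,0],[1,0,0,-0.01,0,0,0],[1,0,0,-0.03,0,0,0],[1,0,0,-0.06,0,0,0],[1,0,0,-0.1,0,0,0],[1,0,0,-0.1,0,0,0]]}}

```text
time_s: 14.28
eef_pos: [450.3, 235.6, 289.9]
ee_rot: [[-0.954, -0.108, -0.28], [-0.105, 0.994, -0.027], [0.282, 0.004, -0.96]]
ft_force: [0.9, 0.7, 0.2]
finger_gap: 58.8
finger_force: 30.0
```

```bash
python3 - <<'E'
from h import *
p,T,s=state();print(p,s["ft_force"],s["finger_gap"],s["finger_force"])
print(rel(*slotd(47,66,6,120,.3)))
E
```

```text
[450.32597523 235.58489201 289.90615828] [0.93258984 0.74936429 0.17524806] 58.81295376619238 29.99666064977646
(array([-0.0409, -0.1848, -0.075 ]), array([ 0.025, -0.768,  0.211]))
```

Call:
{"name": "move_arm", "arguments": {"targets": [[1,0,-0.02,-0.03,0,-0.08,0.03],[1,-0.01,-0.05,-0.06,0.01,-0.2,0.06],[1,-0.02,-0.08,-0.075,0.01,-0.31,0.09],[1,-0.03,-0.11,-0.075,0.015,-0.42,0.12],[1,-0.04,-0.14,-0.075,0.02,-0.53,0.15],[1,-0.041,-0.17,-0.075,0.025,-0.64,0.18],[1,-0.041,-0.185,-0.075,0.025,-0.768,0.211],[1,-0.041,-0.185,-0.075,0.025,-0.768,0.211],[1,-0.041,-0.185,-0.075,0.025,-0.768,0.211]]}}

```text
time_s: 15.03
eef_pos: [527.3, 56.7, 343.2]
ee_rot: [[-0.888, 0.099, 0.45], [0.085, 0.995, -0.051], [-0.453, -0.007, -0.892]]
ft_force: [-0.1, -0.5, -0.3]
finger_gap: 59.0
finger_force: 30.0
```

```bash
python3 - <<'E'
from h import *
p,T,s=state();print(p,s["ft_force"],s["finger_gap"],s["q"])
for a in((66,6,30),(64,6,6),(62,6,0)):print(rel(*slotd(47,*a,.3)))
E
```

```text
[527.28632002  56.66497773 343.18626929] [-0.10536327 -0.52733529 -0.27292613] 59.01912941035548 [  6.48729067  12.53862264 110.01901249 -11.22214114  31.59973377
 -69.69873986]
(array([-0.0335,  0.0023,  0.0811]), array([-0.007, -0.015,  0.003]))
(array([-0.039 ,  0.0025,  0.1045]), array([-0.007, -0.015,  0.003]))
(array([-0.039 ,  0.0025,  0.1108]), array([-0.007, -0.015,  0.003]))
```

Call:
{"name": "move_arm", "arguments": {"targets": [[1,-0.012,0.002,0.03,-0.007,-0.015,0.003],[1,-0.024,0.002,0.06,-0.007,-0.015,0.003],[1,-0.0335,0.0023,0.081,-0.007,-0.015,0.003],[1,-0.036,0.0024,0.09,-0.007,-0.015,0.003],[1,-0.038,0.0025,0.098,-0.007,-0.015,0.003],[1,-0.039,0.0025,0.1045,-0.007,-0.015,0.003],[1,-0.039,0.0025,0.1045,-0.007,-0.015,0.003],[1,-0.039,0.0025,0.1045,-0.007,-0.015,0.003]]}}

```text
time_s: 15.7
eef_pos: [609.9, 51.6, 268.9]
ee_rot: [[-0.879, 0.097, 0.466], [0.086, 0.995, -0.045], [-0.469, 0.001, -0.883]]
ft_force: [0.9, 0.1, -0.1]
finger_gap: 59.3
finger_force: 30.0
```

```bash
python3 - <<'E'
from h import *
p,T,s=state();print(p,s["ft_force"],s["finger_gap"])
for a in((63,6,2),(61,6,0),(60,6,-1)):print(rel(*slotd(47,*a,.3)))
import cv2
t=bot.read_camera("scene")[220:350,210:390]; cv2.imwrite("pics/s4.png",cv2.resize(t,None,fx=4.2,fy=4.2,interpolation=cv2.INTER_CUBIC))
E
```

```text
[609.87123726  51.58279532 268.86388956] [ 0.86156183  0.1020292  -0.12164486] 59.2918613045169
(array([ 0.0008, -0.0012,  0.0049]), array([0.001, 0.002, 0.001]))
(array([ 0.0021, -0.0012,  0.0074]), array([0.001, 0.002, 0.001]))
(array([ 0.0028, -0.0012,  0.0087]), array([0.001, 0.002, 0.001]))
```

View pics/s4.png

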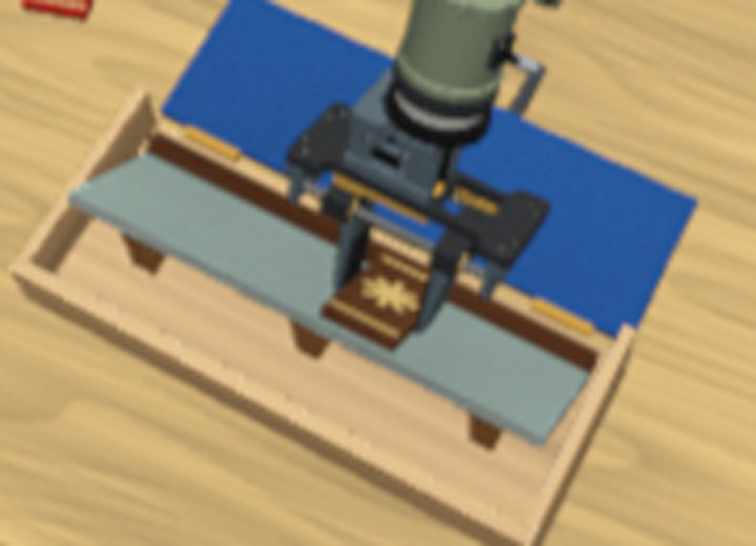

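The panel is parallel to the slope, just above it at about (375,300), with its top just overhanging the board. Final lowering.

Call:
{"name": "move_arm", "arguments": {"targets": [[1,0.0005,-0.001,0.0025,0,0,0],[1,0.0008,-0.001,0.005,0,0,0],[1,0.0015,-0.001,0.0065,0,0,0],[1,0.002,-0.001,0.0075,0,0,0],[1,0.002,-0.001,0.0075,0,0,0],[1,0.002,-0.001,0.0075,0,0,0]]}}

```text
time_s: 16.25
eef_pos: [612.5, 50.1, 262.2]
ee_rot: [[-0.877, 0.097, 0.47], [0.086, 0.995, -0.045], [-0.472, 0.001, -0.882]]
ft_force: [0.2, -1.7, 4.6]
finger_gap: 59.4
finger_force: 30.0
```

```bash
python3 - <<'E'
from h import *
p,T,s=state();print(p,s["ft_force"],s["finger_gap"])
for a in((61,6,0),(60,6,-1)):print(rel(*slotd(47,*a,.3)))
E
```

```text
[612.48649294  50.06374833 262.20052347] [ 0.19599533 -1.67940246  4.60477626] 59.36636497638232
(array([0.0014, 0.    , 0.0002]), array([0.002, 0.006, 0.   ]))
(array([0.0021, 0.    , 0.0015]), array([0.002, 0.006, 0.   ]))
```

Call:
{"name": "move_arm", "arguments": {"targets": [[0,0,0,0,0,0,0],[-0.7,0,0,0,0,0,0],[-0.7,0,0,0,0,0,0],[-0.7,0,0,0,0,0,0],[-0.7,0.003,0,-0.01,0,0,0],[-0.7,0.009,0,-0.03,0,0,0],[-0.7,0.018,0,-0.06,0,0,0],[-1,0.03,0,-0.1,0,0,0],[-1,0.03,0,-0.14,0,0,0],[-1,0.03,0,-0.16,0,0,0]]}}

```text
time_s: 17.08
eef_pos: [508.5, 60.1, 391.8]
ee_rot: [[-0.878, 0.097, 0.47], [0.086, 0.995, -0.044], [-0.472, 0.002, -0.882]]
ft_force: [0.3, 0.8, 0.9]
finger_gap: 90.6
finger_force: 0.0
```

```bash
python3 - <<'E'
from h import *
p,T,s=state();print(p,s["ft_force"],s["finger_gap"])
print(rel(*pick(485.5,394,-.929,up=60)))
import cv2
t=bot.read_camera("scene")[220:350,210:450]; cv2.imwrite("pics/s5.png",cv2.resize(t,None,fx=3.3,fy=3.3,interpolation=cv2.INTER_CUBIC))
E
```

```text
[508.50879313  60.13532829 391.81764988] [0.33513973 0.75641265 0.86945937] 90.64091749060415
(array([0.083 , 0.2881, 0.1187]), array([0.083, 0.744, 0.849]))
```

View pics/s5.png

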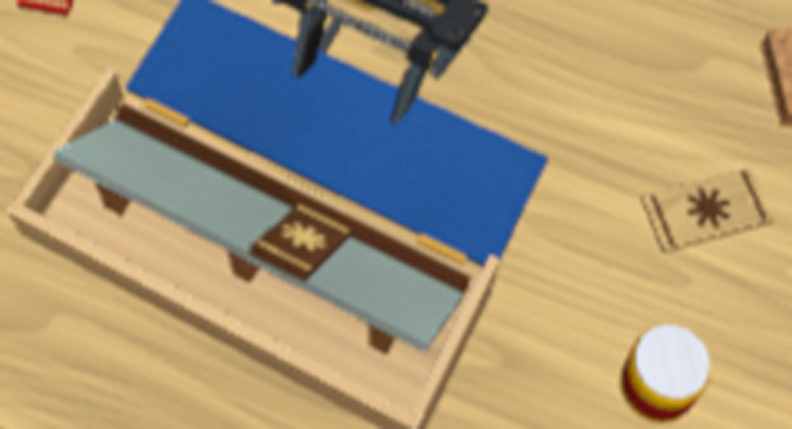

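The dark panel sits squarely on the backstop at (305,240). The pale panel is unmoved, with end midpoints (653,224) and (758,196). I'm heading to pale while refining its yaw.

Call:
{"name": "move_arm", "arguments": {"targets": [[-1,0.01,0.03,-0.01,0.01,0.08,0.09],[-1,0.02,0.06,0,0.02,0.16,0.18],[-1,0.03,0.1,0.01,0.03,0.24,0.27],[-1,0.04,0.13,0.02,0.04,0.32,0.36],[-1,0.05,0.17,0.04,0.05,0.4,0.46],[-1,0.06,0.21,0.06,0.06,0.48,0.56],[-1,0.07,0.25,0.08,0.065,0.57,0.66],[-1,0.08,0.28,0.1,0.075,0.66,0.75],[-1,0.083,0.288,0.119,0.083,0.744,0.849],[-1,0.083,0.288,0.119,0.083,0.744,0.849]]}}

```text
time_s: 17.97
eef_pos: [521.1, 350.3, 238.6]
ee_rot: [[-0.567, 0.802, -0.189], [0.767, 0.597, 0.234], [0.301, -0.012, -0.954]]
ft_force: [0.7, -1.2, -1.0]
finger_gap: 91.2
finger_force: 0.0
```

```bash
python3 - <<'E'
from h import *
s5=lambda p:(209.65+p[0]/3.3,219.65+p[1]/3.3)
a=ray("scene",s5((653,224)),10);b=ray("scene",s5((758,196)),10);e=b-a
print(ray("scene",s5((709,208)),10),(a+b)/2,np.linalg.norm(e),np.arctan2(-e[1],-e[0]),np.arctan2(e[1],e[0]))
p,T,s=state();print(p,s["q"])
for U in(-.929,-.98):print(rel(*pick(485.5,394,U,up=30)),rel(*pick(485.5,394,U)))
E
```

```text
[485.83475829 395.51188157  10.        ] [489.09888842 393.01711168  10.        ] 114.49078467755902 -0.9161411657549258 2.2254514878348672
[521.05135964 350.28230156 238.64540468] [ 28.93216649  31.76021374  94.45614826  20.35065926  58.58591885
 -19.06718936]
(array([-0.0062, -0.0021,  0.0192]), array([-0.011, -0.006, -0.005])) (array([-0.0153, -0.0017,  0.0478]), array([-0.011, -0.006, -0.005]))
(array([-0.0062, -0.0049,  0.0193]), array([-0.026, -0.006,  0.044])) (array([-0.0152, -0.0046,  0.0479]), array([-0.026, -0.006,  0.044]))
```

Call:
{"name": "move_arm", "arguments": {"targets": [[-1,-0.006,-0.002,0.019,-0.011,-0.006,-0.005],[-1,-0.01,-0.002,0.032,-0.011,-0.006,-0.005],[-1,-0.0135,-0.002,0.042,-0.011,-0.006,-0.005],[-1,-0.0153,-0.002,0.047,-0.011,-0.006,-0.005],[-1,-0.0153,-0.002,0.047,-0.011,-0.006,-0.005],[0,-0.0153,-0.002,0.047,-0.011,-0.006,-0.005],[1,-0.0153,-0.002,0.047,-0.011,-0.006,-0.005],[1,-0.0153,-0.002,0.047,-0.011,-0.006,-0.005],[1,-0.0153,-0.002,0.047,-0.011,-0.006,-0.005],[1,-0.0153,-0.002,0.047,-0.011,-0.006,-0.005]]}}

```text
time_s: 18.8
eef_pos: [520.2, 346.6, 195.6]
ee_rot: [[-0.576, 0.8, -0.167], [0.764, 0.6, 0.239], [0.291, 0.01, -0.957]]
ft_force: [0.3, 0.3, 1.3]
finger_gap: 60.8
finger_force: 0.3
```

Call:
{"name": "move_arm", "arguments": {"targets": [[1,0,0,0,0,0,0],[1,0,0,0,0,0,0],[1,0,0,0,0,0,0],[1,0,0,0,0,0,0],[1,0.003,0,-0.01,0,0,0],[1,0.009,0,-0.03,0,0,0],[1,0.018,0,-0.06,0,0,0],[1,0.027,0,-0.09,0,0,0],[1,0.036,0,-0.12,0,0,0],[1,0.036,0,-0.12,0,0,0]]}}

```text
time_s: 19.63
eef_pos: [520.9, 346.3, 327.8]
ee_rot: [[-0.578, 0.801, -0.157], [0.762, 0.599, 0.245], [0.291, 0.022, -0.957]]
ft_force: [1.0, 0.1, 1.1]
finger_gap: 0.6
finger_force: 0.0
```

```bash
python3 - <<'E'
from h import *
p,T,s=state();print(p,s["ft_force"],s["finger_gap"],s["finger_force"])
print(rel(*slotd(142,66,6,120,.3)))
E
```

```text
[520.87824665 346.28177687 327.77283734] [1.03770761 0.05661579 1.08242919] 0.5721534532240625 0.0
(array([-0.1521, -0.1003, -0.0714]), array([-0.06 , -0.725, -0.848]))
```

```bash
python3 - <<'E'
from h import *
import cv2
t=bot.read_camera("top")[130:230,160:300]; cv2.imwrite("pics/t6.png",cv2.resize(t,None,fx=5.5,fy=5.5,interpolation=cv2.INTER_CUBIC))
p,T,s=state();print(p)
E
```

```text
[520.3275826  345.89443792 324.74371578]
```

View pics/t6.png

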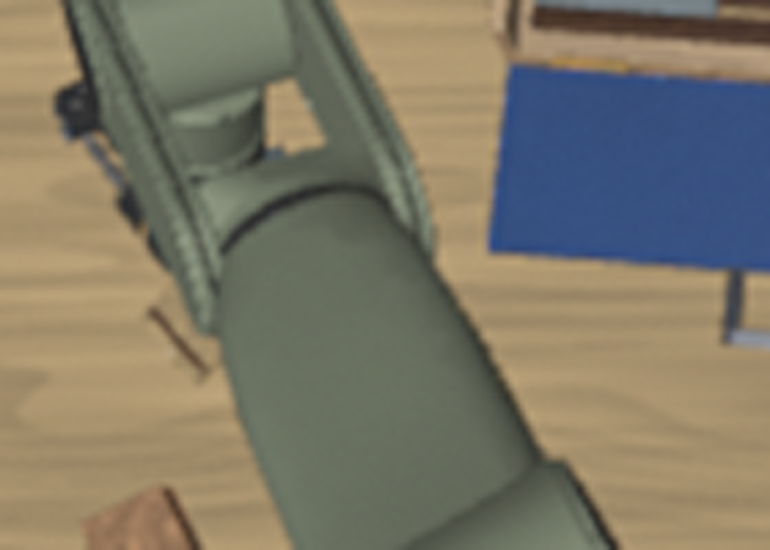

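The arm hides most of the pale panel here; only one stripe shows, at (150,310)–(208,372). I'll use the scene camera instead.

```bash
python3 - <<'E'
from h import *
import cv2
t=bot.read_camera("scene")[235:335,375:485]; cv2.imwrite("pics/s6.png",cv2.resize(t,None,fx=6,fy=6,interpolation=cv2.INTER_CUBIC))
E
```

```text
(no output)
```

View pics/s6.png

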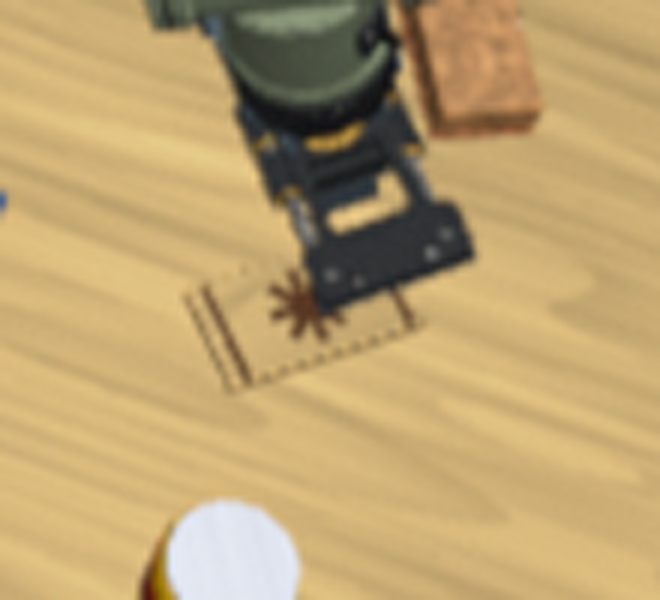

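Pale star is at about (305,307), with stripe bottoms at (247,383) and (412,328). It has shifted slightly.

```bash
python3 - <<'E'
from h import *
f=lambda p:ray("scene",(374.58+p[0]/6,234.58+p[1]/6),10)
e=f((247,383))-f((412,328));U=np.arctan2(e[1],e[0]);c=f((305,307));print(c,U,np.linalg.norm(e))
p,T,s=state();print(p)
c[1]-=1
print(rel(*pick(c[0],c[1],U,up=40)),rel(*pick(c[0],c[1],U)))
E
```

```text
[495.29119142 401.12691856  10.        ] -0.8609648555072268 100.27330876014311
[519.73485422 345.51371275 322.18532213]
(array([-0.0254,  0.0158,  0.0905]), array([ 0.032,  0.005, -0.06 ])) (array([-0.037 ,  0.0153,  0.1287]), array([ 0.032,  0.005, -0.06 ]))
```

Call:
{"name": "move_arm", "arguments": {"targets": [[-1,-0.01,0.008,0.03,0.032,0.005,-0.06],[-1,-0.02,0.014,0.06,0.032,0.005,-0.06],[-1,-0.025,0.016,0.09,0.032,0.005,-0.06],[-1,-0.025,0.016,0.09,0.032,0.005,-0.06],[-1,-0.025,0.016,0.09,0.032,0.005,-0.06],[-1,-0.025,0.016,0.09,0.032,0.005,-0.06],[-1,-0.025,0.016,0.09,0.032,0.005,-0.06],[-1,-0.025,0.016,0.09,0.032,0.005,-0.06],[-1,-0.025,0.016,0.09,0.032,0.005,-0.06],[-1,-0.025,0.016,0.09,0.032,0.005,-0.06]]}}

```text
time_s: 20.57
eef_pos: [531.8, 357.4, 228.3]
ee_rot: [[-0.622, 0.759, -0.194], [0.725, 0.652, 0.223], [0.296, -0.002, -0.955]]
ft_force: [1.1, 0.9, 0.6]
finger_gap: 64.5
finger_force: 0.0
```

Call:
{"name": "move_arm", "arguments": {"targets": [[-1,0,0,0,0,0,0],[-1,0,0,0,0,0,0],[-1,0,0,0,0,0,0]]}}

```text
time_s: 20.82
eef_pos: [531.6, 357.4, 227.2]
ee_rot: [[-0.621, 0.759, -0.196], [0.725, 0.652, 0.222], [0.296, -0.004, -0.955]]
ft_force: [-0.4, -0.9, -0.1]
finger_gap: 84.3
finger_force: 0.0
```

```bash
python3 - <<'E'
from h import *
p,T,s=state();print(p,s["finger_gap"],s["joint_vel"])
print(rel(*pick(495.3,400.1,-.861)))
E
```

```text
[531.6040606  357.36637617 227.22482409] 84.30937951708246 [-0.01171924  0.16329805 -0.02476897  0.14643491 -0.02307476 -0.07566895]
(array([-0.0118,  0.0005,  0.0369]), array([-0.004, -0.001, -0.001]))
```

Call:
{"name": "move_arm", "arguments": {"targets": [[-1,-0.006,0,0.02,0,0,0],[-1,-0.01,0.0005,0.03,0,0,0],[-1,-0.012,0.0005,0.038,0,0,0],[-1,-0.012,0.0005,0.038,0,0,0],[-1,-0.012,0.0005,0.038,0,0,0],[-1,-0.012,0.0005,0.038,0,0,0],[-1,-0.012,0.0005,0.038,0,0,0],[-1,-0.012,0.0005,0.038,0,0,0]]}}

```text
time_s: 21.48
eef_pos: [531.9, 357.3, 187.3]
ee_rot: [[-0.621, 0.759, -0.197], [0.725, 0.652, 0.222], [0.296, -0.005, -0.955]]
ft_force: [-1.8, -2.4, 3.8]
finger_gap: 91.2
finger_force: 1.9
```

Call:
{"name": "move_arm", "arguments": {"targets": [[0,0,0,0,0,0,0],[1,0,0,0,0,0,0],[1,0,0,0,0,0,0],[1,0,0,0,0,0,0],[1,0,0,0,0,0,0],[1,0,0,0,0,0,0],[1,0,0,0,0,0,0],[1,0,0,0,0,0,0],[1,0,0,0,0,0,0]]}}

```text
time_s: 22.23
eef_pos: [532.1, 357.6, 187.3]
ee_rot: [[-0.621, 0.759, -0.196], [0.725, 0.651, 0.223], [0.296, -0.004, -0.955]]
ft_force: [0.3, 0.9, 1.8]
finger_gap: 59.8
finger_force: 30.5
```

Gripped at 59.8 mm. Lifting.

Call:
{"name": "move_arm", "arguments": {"targets": [[1,0.003,0,-0.01,0,0,0],[1,0.009,0,-0.03,0,0,0],[1,0.018,0,-0.06,0,0,0],[1,0.027,0,-0.09,0,0,0],[1,0.036,0,-0.12,0,0,0],[1,0.036,0,-0.12,0,0,0],[1,0.036,0,-0.12,0,0,0],[1,0.036,0,-0.12,0,0,0]]}}

```text
time_s: 22.9
eef_pos: [532.6, 356.4, 311.9]
ee_rot: [[-0.621, 0.758, -0.198], [0.726, 0.652, 0.221], [0.296, -0.006, -0.955]]
ft_force: [0.1, -0.2, -1.1]
finger_gap: 59.9
finger_force: 30.0
```

```bash
python3 - <<'E'
from h import *
p,T,s=state();print(p,s["finger_gap"],s["finger_force"])
print(rel(*slotd(142,66,6,120,.3)))
E
```

```text
[532.61162046 356.43164491 311.93701517] 59.86305998407445 29.99849170446396
(array([-0.1411, -0.1276, -0.0824]), array([-0.078, -0.749, -0.778]))
```

Call:
{"name": "move_arm", "arguments": {"targets": [[1,-0.01,-0.01,-0.03,-0.01,-0.08,-0.08],[1,-0.025,-0.02,-0.06,-0.02,-0.16,-0.17],[1,-0.04,-0.035,-0.08,-0.03,-0.24,-0.25],[1,-0.055,-0.05,-0.082,-0.035,-0.32,-0.34],[1,-0.07,-0.065,-0.082,-0.043,-0.41,-0.43],[1,-0.085,-0.08,-0.082,-0.05,-0.5,-0.52],[1,-0.1,-0.095,-0.082,-0.06,-0.59,-0.61],[1,-0.12,-0.11,-0.082,-0.07,-0.68,-0.7],[1,-0.141,-0.1275,-0.082,-0.078,-0.749,-0.778],[1,-0.141,-0.1275,-0.082,-0.078,-0.749,-0.778]]}}

```text
time_s: 23.73
eef_pos: [537.5, 149.7, 345.6]
ee_rot: [[-0.883, 0.099, 0.458], [0.085, 0.995, -0.05], [-0.461, -0.005, -0.887]]
ft_force: [-0.7, -0.3, -1.0]
finger_gap: 59.9
finger_force: 30.0
```

Call:
{"name": "move_arm", "arguments": {"targets": [[1,0,0,0,0,0,0],[1,0,0,0,0,0,0],[1,0,0,0,0,0,0]]}}

```text
time_s: 23.98
eef_pos: [540.5, 154.0, 349.3]
ee_rot: [[-0.88, 0.098, 0.465], [0.088, 0.995, -0.044], [-0.467, 0.002, -0.884]]
ft_force: [0.8, 1.4, -0.8]
finger_gap: 59.2
finger_force: 30.0
```

```bash
python3 - <<'E'
from h import *
p,T,s=state();print(p,s["finger_gap"],s["q"])
for a in((66,6,30),(64,6,6)):print(rel(*slotd(142,*a,.3)))
E
```

```text
[540.50279849 154.02929716 349.25876454] 59.164237044548734 [ 17.41339311  15.05661549 105.61761927 -18.53109684  34.81080517
 -53.94541125]
(array([-0.0262, -0.0015,  0.0853]), array([ 0.001,  0.   , -0.001]))
(array([-0.0314, -0.0015,  0.1088]), array([ 0.001,  0.   , -0.001]))
```

Call:
{"name": "move_arm", "arguments": {"targets": [[1,-0.009,-0.001,0.03,0,0,0],[1,-0.018,-0.0015,0.06,0,0,0],[1,-0.026,-0.0015,0.085,0,0,0],[1,-0.029,-0.0015,0.097,0,0,0],[1,-0.0314,-0.0015,0.109,0,0,0],[1,-0.0314,-0.0015,0.109,0,0,0],[1,-0.0314,-0.0015,0.109,0,0,0],[1,-0.0314,-0.0015,0.109,0,0,0]]}}

```text
time_s: 24.65
eef_pos: [617.9, 144.5, 268.8]
ee_rot: [[-0.879, 0.098, 0.466], [0.088, 0.995, -0.044], [-0.468, 0.002, -0.884]]
ft_force: [-0.4, 0.2, -0.9]
finger_gap: 59.6
finger_force: 30.0
```

```bash
python3 - <<'E'
from h import *
p,T,s=state();print(p,s["ft_force"])
for a in((63,6,2),(61,6,0)):print(rel(*slotd(142,*a,.3)))
E
```

```text
[617.90857455 144.52237573 268.76445616] [-0.37856458  0.16411581 -0.93336201]
(array([-0.0002,  0.0005,  0.0054]), array([ 0.002,  0.002, -0.001]))
(array([0.0011, 0.0005, 0.0079]), array([ 0.002,  0.002, -0.001]))
```

Call:
{"name": "move_arm", "arguments": {"targets": [[1,0,0.0005,0.0025,0,0,0],[1,0,0.0005,0.005,0,0,0],[1,0.0005,0.0005,0.0065,0,0,0],[1,0.001,0.0005,0.008,0,0,0],[1,0.001,0.0005,0.008,0,0,0],[1,0.001,0.0005,0.008,0,0,0]]}}

```text
time_s: 25.15
eef_pos: [622.2, 144.7, 261.9]
ee_rot: [[-0.877, 0.097, 0.47], [0.087, 0.995, -0.043], [-0.472, 0.003, -0.882]]
ft_force: [2.9, 0.3, 4.8]
finger_gap: 59.6
finger_force: 30.0
```

Call:
{"name": "move_arm", "arguments": {"targets": [[0,0,0,0,0,0,0],[-0.7,0,0,0,0,0,0],[-0.7,0,0,0,0,0,0],[-0.7,0,0,0,0,0,0],[-0.7,0.003,0,-0.01,0,0,0],[-0.7,0.009,0,-0.03,0,0,0],[-0.7,0.018,0,-0.06,0,0,0],[-1,0.03,0,-0.1,0,0,0],[-1,0.03,0,-0.14,0,0,0],[-1,0.03,0,-0.16,0,0,0]]}}

```text
time_s: 25.98
eef_pos: [517.9, 154.4, 391.4]
ee_rot: [[-0.878, 0.098, 0.468], [0.088, 0.995, -0.043], [-0.47, 0.003, -0.883]]
ft_force: [0.9, -0.2, 0.7]
finger_gap: 90.6
finger_force: 0.0
```

Call:
{"name": "move_arm", "arguments": {"targets": [[-1,0,-0.05,-0.03,0,0,0],[-1,0,-0.09,-0.04,0,0,0],[-1,0,-0.13,-0.04,0,0,0],[-1,0,-0.17,-0.04,0,0,0],[-1,0,-0.2,-0.04,0,0,0],[-1,0,-0.2,-0.04,0,0,0],[-1,0,-0.2,-0.04,0,0,0],[-1,0,-0.2,-0.04,0,0,0]]}}

```text
time_s: 26.65
eef_pos: [481.5, -42.9, 422.7]
ee_rot: [[-0.88, 0.099, 0.465], [0.089, 0.995, -0.045], [-0.467, 0.002, -0.884]]
ft_force: [0.0, 0.2, -0.7]
finger_gap: 91.3
finger_force: 0.0
```

```bash
python3 - <<'E'
from h import *
import cv2
p,T,s=state();print(p,s["q"],s["finger_gap"])
t=bot.read_camera("scene")[170:350,205:405]; cv2.imwrite("pics/s7.png",cv2.resize(t,None,fx=3.3,fy=3.3,interpolation=cv2.INTER_CUBIC))
g,Rt=pick(341,-222.5,.868,up=80,flip=-1);print(rel(g,Rt))
E
```

```text
[481.53038258 -42.85945739 422.73381678] [ -6.60762327   3.74590411 108.31658      0.81916907  40.12166544
 -91.37565043] 91.34691476425583
(array([ 0.1518, -0.1471,  0.0939]), array([0.835, 0.104, 2.012]))
```

View pics/s7.png

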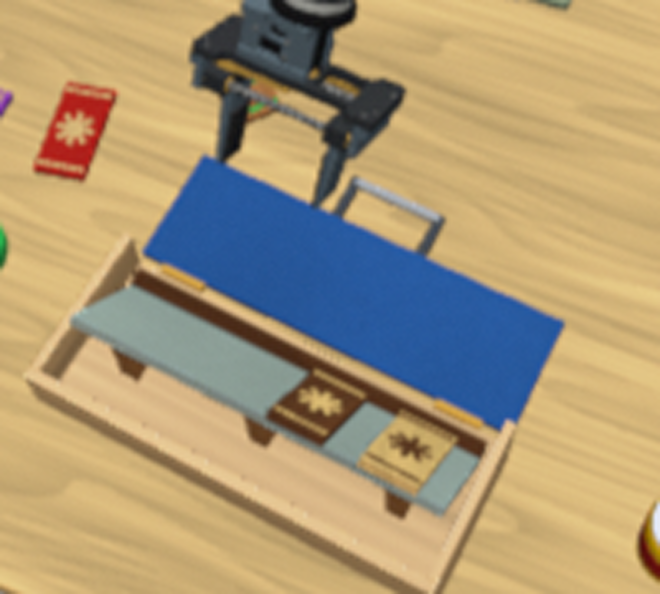

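Dark (320,400) and pale (410,445) both stand well, with a gap between them. Red is unmoved at (73,128), and green is partly hidden. I'll check it by colour.

```bash
cat > seg.py <<'E'
from h import *
import cv2
def star(n,img):  # vivid green blobs
    h=cv2.cvtColor(img,cv2.COLOR_BGR2HSV);m=cv2.inRange(h,(50,110,60),(75,255,220))
    k,_,st,c=cv2.connectedComponentsWithStats(m)
    return [(st[i,4],ray(n,c[i],10).round()) for i in range(1,k) if 4<st[i,4]<400]
def red(n,img):
    h=cv2.cvtColor(img,cv2.COLOR_BGR2HSV);m=cv2.inRange(h,(0,170,90),(8,255,255))|cv2.inRange(h,(174,170,90),(180,255,255))
    m=cv2.morphologyEx(m,cv2.MORPH_CLOSE,np.ones((7,7)))
    k,_,st,c=cv2.connectedComponentsWithStats(m);o=[]
    for i in range(1,k):
        if st[i,4]>100:
            cs,_=cv2.findContours((_==i).astype("uint8"),0,1) if False else cv2.findContours((cv2.inRange(_,i,i) if False else np.uint8(_==i)),0,1)
            P=np.array([ray(n,q,10)[:2] for q in cs[0][:,0].astype(float)],np.float32);r=cv2.minAreaRect(P);o.append((st[i,4],np.round(r[0]),np.round(r[1]),round(r[2],1)))
    return o
E
python3 - <<'E'
from seg import *
for n in("top","scene"):
    im=bot.read_camera(n);print(n,star(n,im),red(n,im))
E
```

```text
top [(np.int32(168), array([ 658., -404.,   10.])), (np.int32(31), array([ 343., -223.,   10.])), (np.int32(53), array([191., 567.,  10.])), (np.int32(67), array([121., 616.,  10.]))] []
scene [(np.int32(64), array([128., 617.,  10.])), (np.int32(55), array([196., 568.,  10.])), (np.int32(313), array([ 657., -404.,   10.]))] [(np.int32(415), array([ 479., -361.]), array([119.,  59.]), 10.2)]
```

Green is still at (343,-223) and red at (479,-361). Going for green with the wrist half-turned.

Call:
{"name": "move_arm", "arguments": {"targets": [[-1,0.01,-0.01,0,0.046,0.006,0.11],[-1,0.02,-0.02,0,0.092,0.012,0.221],[-1,0.03,-0.03,0,0.138,0.017,0.332],[-1,0.04,-0.04,0,0.184,0.023,0.443],[-1,0.05,-0.05,0.01,0.23,0.029,0.553],[-1,0.06,-0.06,0.02,0.276,0.034,0.664],[-1,0.07,-0.07,0.03,0.322,0.04,0.775],[-1,0.08,-0.08,0.04,0.367,0.046,0.885],[-1,0.09,-0.09,0.05,0.413,0.052,0.996],[-1,0.1,-0.1,0.06,0.459,0.057,1.107]]}}

```text
time_s: 27.63
eef_pos: [412.5, -135.4, 322.3]
ee_rot: [[-0.229, 0.962, 0.151], [0.9, 0.268, -0.344], [-0.371, 0.057, -0.927]]
ft_force: [-0.1, 0.3, 0.6]
finger_gap: 91.0
finger_force: 0.0
```

```bash
python3 - <<'E'
from h import *
p,T,s=state();print(p,s["q"]);print(rel(*pick(341.5,-222.5,.868,up=60,flip=-1)))
E
```

```text
[ 412.46219585 -135.36176858  322.27464337] [-14.00165648   7.85515763 118.95447709 -26.18852964  42.32200926
 -11.09452147]
(array([-0.0044, -0.0492,  0.0783]), array([0.375, 0.047, 0.901]))
```

Call:
{"name": "move_arm", "arguments": {"targets": [[-1,0,-0.01,0,0.045,0.005,0.11],[-1,0,-0.02,0.01,0.09,0.011,0.22],[-1,0,-0.03,0.02,0.14,0.017,0.33],[-1,0,-0.04,0.03,0.18,0.022,0.44],[-1,0,-0.05,0.045,0.23,0.028,0.55],[-1,-0.004,-0.05,0.06,0.27,0.034,0.66],[-1,-0.004,-0.05,0.07,0.32,0.04,0.77],[-1,-0.004,-0.05,0.078,0.375,0.047,0.901],[-1,-0.004,-0.05,0.078,0.375,0.047,0.901],[-1,-0.004,-0.05,0.078,0.375,0.047,0.901]]}}

```text
time_s: 28.47
eef_pos: [377.7, -179.7, 249.0]
ee_rot: [[0.613, 0.767, -0.19], [0.733, -0.641, -0.227], [-0.296, -0.0, -0.955]]
ft_force: [0.2, -0.8, 0.6]
finger_gap: 91.0
finger_force: 0.0
```

Call:
{"name": "move_arm", "arguments": {"targets": [[-1,0,0,0,0,0,0],[-1,0,0,0,0,0,0],[-1,0,0,0,0,0,0]]}}

```text
time_s: 28.72
eef_pos: [377.0, -180.0, 249.8]
ee_rot: [[0.614, 0.766, -0.189], [0.732, -0.643, -0.227], [-0.295, 0.001, -0.955]]
ft_force: [-0.7, 0.7, 0.6]
finger_gap: 91.0
finger_force: 0.0
```

```bash
python3 - <<'E'
from seg import *
p,T,s=state();print(p,s["q"]);print(rel(*pick(341.5,-222.5,.868,tip=5,flip=-1)))
for n in("top","scene"): print(star(n,bot.read_camera(n)))
E
```

```text
[ 376.96873062 -179.95121076  249.77345761] [-21.52242899  15.96781036 120.80041791 -21.22766096  50.73202955
  33.08925771]
(array([0.0194, 0.0004, 0.0592]), array([ 0.003, -0.   ,  0.004]))
[(np.int32(169), array([ 658., -405.,   10.])), (np.int32(52), array([191., 567.,  10.])), (np.int32(67), array([121., 616.,  10.]))]
[(np.int32(21), array([ 306., -260.,   10.])), (np.int32(44), array([ 342., -222.,   10.])), (np.int32(65), array([127., 617.,  10.])), (np.int32(55), array([196., 568.,  10.])), (np.int32(313), array([ 657., -404.,   10.]))]
```

Call:
{"name": "move_arm", "arguments": {"targets": [[-1,0.007,0,0.02,0,0,0.002],[-1,0.013,0,0.04,0,0,0.004],[-1,0.017,0,0.052,0,0,0.004],[-1,0.0195,0,0.059,0,0,0.004],[-1,0.0195,0,0.059,0,0,0.004],[-1,0.0195,0,0.059,0,0,0.004],[-1,0.0195,0,0.059,0,0,0.004],[-1,0.0195,0,0.059,0,0,0.004]]}}

```text
time_s: 29.48
eef_pos: [377.8, -179.5, 187.5]
ee_rot: [[0.619, 0.762, -0.19], [0.728, -0.647, -0.226], [-0.295, 0.002, -0.955]]
ft_force: [-0.8, 0.2, 0.4]
finger_gap: 90.9
finger_force: 0.5
```

Call:
{"name": "move_arm", "arguments": {"targets": [[0,0,0,0,0,0,0],[1,0,0,0,0,0,0],[1,0,0,0,0,0,0],[1,0,0,0,0,0,0],[1,0,0,0,0,0,0],[1,0,0,0,0,0,0],[1,0,0,0,0,0,0],[1,0,0,0,0,0,0],[1,0,0,0,0,0,0]]}}

```text
time_s: 30.23
eef_pos: [377.8, -179.5, 187.3]
ee_rot: [[0.619, 0.762, -0.19], [0.728, -0.647, -0.226], [-0.295, 0.002, -0.955]]
ft_force: [0.0, 0.4, 3.9]
finger_gap: 59.6
finger_force: 30.7
```

Green gripped. Lifting; for this flip the tool x sign is reversed.

Call:
{"name": "move_arm", "arguments": {"targets": [[1,-0.003,0,-0.01,0,0,0],[1,-0.009,0,-0.03,0,0,0],[1,-0.018,0,-0.06,0,0,0],[1,-0.027,0,-0.09,0,0,0],[1,-0.036,0,-0.12,0,0,0],[1,-0.036,0,-0.12,0,0,0],[1,-0.036,0,-0.12,0,0,0],[1,-0.036,0,-0.12,0,0,0]]}}

```text
time_s: 30.9
eef_pos: [377.8, -178.4, 311.6]
ee_rot: [[0.618, 0.762, -0.191], [0.728, -0.647, -0.225], [-0.295, 0.0, -0.955]]
ft_force: [-0.0, 0.8, -0.7]
finger_gap: 59.5
finger_force: 30.0
```

```bash
python3 - <<'E'
from h import *
p,T,s=state();print(p,s["finger_gap"],s["finger_force"])
print(rel(*slotd(-47,66,6,120,.3,0,-1)))
E
```

```text
[ 377.84355028 -178.35423461  311.61753661] 59.486754637570925 29.97932732105255
(array([ 0.1815,  0.0167, -0.096 ]), array([-0.091,  0.722,  0.984]))
```

Call:
{"name": "move_arm", "arguments": {"targets": [[1,0.01,0,-0.02,-0.009,0.072,0.098],[1,0.03,0.002,-0.05,-0.018,0.144,0.197],[1,0.05,0.004,-0.08,-0.027,0.217,0.295],[1,0.07,0.006,-0.096,-0.036,0.289,0.394],[1,0.09,0.008,-0.096,-0.045,0.361,0.492],[1,0.11,0.01,-0.096,-0.055,0.433,0.59],[1,0.13,0.012,-0.096,-0.064,0.505,0.689],[1,0.15,0.014,-0.096,-0.073,0.578,0.787],[1,0.17,0.016,-0.096,-0.082,0.65,0.886],[1,0.1815,0.017,-0.096,-0.091,0.722,0.984]]}}

```text
time_s: 31.73
eef_pos: [522.4, -34.7, 347.5]
ee_rot: [[0.88, -0.101, 0.464], [-0.091, -0.995, -0.045], [0.466, -0.002, -0.885]]
ft_force: [-0.4, -0.9, -1.6]
finger_gap: 59.5
finger_force: 30.0
```

Call:
{"name": "move_arm", "arguments": {"targets": [[1,0,0,0,0,0,0],[1,0,0,0,0,0,0],[1,0,0,0,0,0,0],[1,0,0,0,0,0,0]]}}

```text
time_s: 32.07
eef_pos: [521.5, -36.2, 350.2]
ee_rot: [[0.881, -0.097, 0.463], [-0.086, -0.995, -0.046], [0.465, 0.001, -0.885]]
ft_force: [-0.0, -1.0, -0.1]
finger_gap: 59.4
finger_force: 30.0
```

```bash
python3 - <<'E'
from h import *
p,T,s=state();print(p,s["finger_gap"],s["q"])
for a in((66,6,30),(64,6,6)):print(rel(*slotd(-47,*a,.3,0,-1)))
E
```

```text
[521.51473933 -36.23734562 350.15304263] 59.380093510081736 [ -5.16590205  11.20769144 110.80908626  -0.49705907  30.24618192
  90.76650322]
(array([ 0.0261, -0.0008,  0.0861]), array([0.001, 0.001, 0.001]))
(array([ 0.0313, -0.0009,  0.1097]), array([0.001, 0.001, 0.001]))
```

Call:
{"name": "move_arm", "arguments": {"targets": [[1,0.009,-0.001,0.03,0,0,0],[1,0.018,-0.001,0.06,0,0,0],[1,0.026,-0.001,0.086,0,0,0],[1,0.029,-0.001,0.098,0,0,0],[1,0.0313,-0.001,0.1095,0,0,0],[1,0.0313,-0.001,0.1095,0,0,0],[1,0.0313,-0.001,0.1095,0,0,0],[1,0.0313,-0.001,0.1095,0,0,0],[1,0.0313,-0.001,0.1095,0,0,0]]}}

```text
time_s: 32.82
eef_pos: [599.9, -42.5, 269.7]
ee_rot: [[0.879, -0.098, 0.467], [-0.086, -0.995, -0.046], [0.469, 0.0, -0.883]]
ft_force: [-0.1, -0.0, 0.1]
finger_gap: 59.8
finger_force: 30.0
```

```bash
python3 - <<'E'
from h import *
p,T,s=state();print(p,s["ft_force"])
for a in((63,6,2),(61,6,0)):print(rel(*slotd(-47,*a,.3,0,-1)))
E
```

```text
[599.89981939 -42.46782263 269.69189441] [-0.06313923 -0.01848309  0.08542802]
(array([-0.0006,  0.0007,  0.006 ]), array([ 0.   , -0.003,  0.001]))
(array([-0.0019,  0.0007,  0.0085]), array([ 0.   , -0.003,  0.001]))
```

Call:
{"name": "move_arm", "arguments": {"targets": [[1,0,0.0005,0.003,0,0,0],[1,-0.0005,0.0005,0.0055,0,0,0],[1,-0.001,0.0005,0.007,0,0,0],[1,-0.002,0.0005,0.0085,0,0,0],[1,-0.002,0.0005,0.0085,0,0,0],[1,-0.002,0.0005,0.0085,0,0,0]]}}

```text
time_s: 33.32
eef_pos: [602.4, -43.2, 259.7]
ee_rot: [[0.88, -0.098, 0.465], [-0.086, -0.995, -0.046], [0.467, 0.0, -0.884]]
ft_force: [-0.2, 0.6, -0.1]
finger_gap: 59.5
finger_force: 30.0
```

```bash
python3 - <<'E'
from h import *
p,T,s=state();print(p,s["ft_force"])
for a in((61,6,0),(59,6,-2)):print(rel(*slotd(-47,*a,.3,0,-1)))
E
```

```text
[602.40336035 -43.18706036 259.72432889] [-0.15470476  0.63467505 -0.1172825 ]
(array([ 0.0005,  0.0002, -0.0015]), array([ 0.   , -0.   ,  0.001]))
(array([-0.0008,  0.0002,  0.001 ]), array([ 0.   , -0.   ,  0.001]))
```

Call:
{"name": "move_arm", "arguments": {"targets": [[1,0,0,0.001,0,0,0],[1,0,0,0.002,0,0,0],[1,0,0,0.002,0,0,0],[1,0,0,0.002,0,0,0]]}}

```text
time_s: 33.65
eef_pos: [602.9, -43.2, 259.2]
ee_rot: [[0.88, -0.098, 0.465], [-0.086, -0.995, -0.046], [0.467, 0.0, -0.884]]
ft_force: [-6.9, 1.3, 6.7]
finger_gap: 59.6
finger_force: 31.3
```

Call:
{"name": "move_arm", "arguments": {"targets": [[0,0,0,0,0,0,0],[-0.7,0,0,0,0,0,0],[-0.7,0,0,0,0,0,0],[-0.7,0,0,0,0,0,0],[-0.7,-0.003,0,-0.01,0,0,0],[-0.7,-0.009,0,-0.03,0,0,0],[-0.7,-0.018,0,-0.06,0,0,0],[-1,-0.03,0,-0.1,0,0,0],[-1,-0.03,0,-0.14,0,0,0],[-1,-0.03,0,-0.16,0,0,0]]}}

```text
time_s: 34.48
eef_pos: [500.8, -33.1, 389.5]
ee_rot: [[0.877, -0.098, 0.47], [-0.086, -0.995, -0.046], [0.472, 0.0, -0.882]]
ft_force: [0.8, -0.5, 0.2]
finger_gap: 90.9
finger_force: 0.0
```

```bash
python3 - <<'E'
from seg import *
p,T,s=state();print(p,s["finger_gap"])
for n in("top","scene"):
    im=bot.read_camera(n);print(red(n,im))
print(rel(*pick(478,-362,.15,up=60,flip=-1)))
g,_=slotd(-47,60,10,0);g=cup([40,-47,45])+R.from_euler("z",CUP[2]).apply([35.4,0,49.5]);print("exp star px",proj("scene",g))
h=cv2.cvtColor(im,cv2.COLOR_BGR2HSV);m=cv2.inRange(h,(50,110,60),(75,255,220));k,_,st,c=cv2.connectedComponentsWithStats(m);print([(st[i,4],c[i].round(1)) for i in range(1,k) if st[i,4]>4])
E
```

```text
[500.82120751 -33.09932674 389.47710999] 90.86983568431128
[]
[(np.int32(416), array([ 479., -361.]), array([119.,  59.]), 10.2)]
(array([-0.012 ,  0.3157,  0.1547]), array([ 0.025, -0.792, -0.253]))
exp star px [276.16329952 277.65970497]
[(np.int32(65), array([508.7, 218.8])), (np.int32(54), array([491.9, 229.6])), (np.int32(313), array([192.6, 244.5])), (np.int32(30), array([275.7, 278. ]))]
```

Green is seated within a pixel of where it should be. On to red.

Call:
{"name": "move_arm", "arguments": {"targets": [[-1,0,0.035,0,0.004,-0.11,-0.035],[-1,0,0.07,0,0.007,-0.22,-0.07],[-1,0,0.105,0.02,0.011,-0.33,-0.105],[-1,0,0.14,0.04,0.014,-0.44,-0.14],[-1,-0.003,0.175,0.06,0.018,-0.55,-0.175],[-1,-0.006,0.21,0.08,0.021,-0.66,-0.21],[-1,-0.009,0.245,0.11,0.025,-0.792,-0.253],[-1,-0.012,0.28,0.13,0.025,-0.792,-0.253],[-1,-0.012,0.316,0.15,0.025,-0.792,-0.253],[-1,-0.012,0.316,0.155,0.025,-0.792,-0.253]]}}

```text
time_s: 35.42
eef_pos: [533.0, -359.0, 237.6]
ee_rot: [[0.941, 0.146, -0.305], [0.14, -0.989, -0.043], [-0.308, -0.003, -0.951]]
ft_force: [-0.3, 0.7, 0.7]
finger_gap: 91.2
finger_force: 0.0
```

Call:
{"name": "move_arm", "arguments": {"targets": [[-1,0,0,0,0,0,0],[-1,0,0,0,0,0,0],[-1,0,0,0,0,0,0],[-1,0,0,0,0,0,0]]}}

```text
time_s: 35.75
eef_pos: [533.4, -352.8, 244.1]
ee_rot: [[0.942, 0.151, -0.301], [0.144, -0.989, -0.044], [-0.304, -0.002, -0.953]]
ft_force: [-0.3, 0.4, 0.9]
finger_gap: 91.5
finger_force: 0.0
```

```bash
python3 - <<'E'
from seg import *
p,T,s=state();print(p,s["q"]);print(rel(*pick(478,-362,.16,tip=5,flip=-1)))
print(red("scene",bot.read_camera("scene")))
E
```

```text
[ 533.44649318 -352.75909979  244.08992434] [-31.95360985  34.49593612  88.11111183 -11.97381868  71.44033808
  54.59910918]
(array([0.0174, 0.0004, 0.0539]), array([-0.004,  0.009, -0.008]))
[(np.int32(224), array([ 501., -357.]), array([74., 59.]), 9.5)]
```

Call:
{"name": "move_arm", "arguments": {"targets": [[-1,0.007,0,0.02,-0.004,0.009,-0.008],[-1,0.012,0,0.037,-0.004,0.009,-0.008],[-1,0.016,0,0.048,-0.004,0.009,-0.008],[-1,0.0175,0,0.0535,-0.004,0.009,-0.008],[-1,0.0175,0,0.0535,-0.004,0.009,-0.008],[-1,0.0175,0,0.0535,-0.004,0.009,-0.008],[-1,0.0175,0,0.0535,-0.004,0.009,-0.008],[-1,0.0175,0,0.0535,-0.004,0.009,-0.008]]}}

```text
time_s: 36.47
eef_pos: [533.8, -353.7, 187.4]
ee_rot: [[0.943, 0.158, -0.292], [0.151, -0.987, -0.047], [-0.295, -0.0, -0.955]]
ft_force: [0.4, 0.2, 1.3]
finger_gap: 90.9
finger_force: 0.7
```

Call:
{"name": "move_arm", "arguments": {"targets": [[0,0,0,0,0,0,0],[1,0,0,0,0,0,0],[1,0,0,0,0,0,0],[1,0,0,0,0,0,0],[1,0,0,0,0,0,0],[1,0,0,0,0,0,0],[1,0,0,0,0,0,0],[1,0,0,0,0,0,0],[1,0,0,0,0,0,0]]}}

```text
time_s: 37.22
eef_pos: [533.7, -353.9, 187.2]
ee_rot: [[0.943, 0.158, -0.292], [0.151, -0.987, -0.047], [-0.296, -0.0, -0.955]]
ft_force: [-0.4, 0.1, 5.1]
finger_gap: 59.8
finger_force: 31.1
```

Call:
{"name": "move_arm", "arguments": {"targets": [[1,-0.003,0,-0.01,0,0,0],[1,-0.009,0,-0.03,0,0,0],[1,-0.018,0,-0.06,0,0,0],[1,-0.027,0,-0.09,0,0,0],[1,-0.036,0,-0.12,0,0,0],[1,-0.036,0,-0.12,0,0,0],[1,-0.036,0,-0.12,0,0,0],[1,-0.036,0,-0.12,0,0,0]]}}

```text
time_s: 37.88
eef_pos: [534.4, -353.3, 311.4]
ee_rot: [[0.943, 0.158, -0.293], [0.151, -0.987, -0.045], [-0.297, -0.002, -0.955]]
ft_force: [0.6, 0.7, -0.9]
finger_gap: 59.6
finger_force: 30.0
```

```bash
python3 - <<'E'
from h import *
p,T,s=state();print(p,s["finger_gap"],s["finger_force"])
print(rel(*slotd(-142,66,6,120,.3,0,-1)))
E
```

```text
[ 534.44839441 -353.34241457  311.42330055] 59.64302518623397 29.956519603729248
(array([ 0.0011, -0.2243, -0.04  ]), array([-0.026,  0.783,  0.262]))
```

Call:
{"name": "move_arm", "arguments": {"targets": [[1,0,-0.01,-0.03,-0.003,0.1,0.033],[1,0,-0.03,-0.06,-0.007,0.21,0.07],[1,0,-0.05,-0.07,-0.01,0.32,0.107],[1,0,-0.08,-0.07,-0.014,0.43,0.144],[1,0,-0.11,-0.07,-0.018,0.54,0.18],[1,0,-0.14,-0.06,-0.022,0.65,0.217],[1,0.001,-0.17,-0.05,-0.026,0.76,0.25],[1,0.001,-0.2,-0.04,-0.026,0.783,0.262],[1,0.001,-0.2245,-0.04,-0.026,0.783,0.262],[1,0.001,-0.2245,-0.04,-0.026,0.783,0.262]]}}

```text
time_s: 38.72
eef_pos: [509.4, -126.5, 347.1]
ee_rot: [[0.884, -0.094, 0.458], [-0.084, -0.996, -0.042], [0.46, -0.002, -0.888]]
ft_force: [0.5, 1.1, -1.3]
finger_gap: 59.3
finger_force: 30.0
```

Call:
{"name": "move_arm", "arguments": {"targets": [[1,0,0,0,0,0,0],[1,0,0,0,0,0,0],[1,0,0,0,0,0,0],[1,0,0,0,0,0,0]]}}

```text
time_s: 39.05
eef_pos: [512.3, -130.9, 349.9]
ee_rot: [[0.88, -0.099, 0.465], [-0.087, -0.995, -0.047], [0.467, 0.001, -0.884]]
ft_force: [-0.5, 0.3, 0.5]
finger_gap: 59.2
finger_force: 30.0
```

```bash
python3 - <<'E'
from h import *
p,T,s=state();print(p,s["finger_gap"],s["q"])
for a in((66,6,30),(64,6,6)):print(rel(*slotd(-142,*a,.3,0,-1)))
E
```

```text
[ 512.33088622 -130.94348104  349.8562277 ] 59.18522933458666 [-17.01346146  11.80280302 110.08240182  10.15391281  31.10517538
  71.21861323]
(array([ 0.0259, -0.0011,  0.0859]), array([ 0.001, -0.001, -0.   ]))
(array([ 0.0311, -0.0011,  0.1094]), array([ 0.001, -0.001, -0.   ]))
```

Call:
{"name": "move_arm", "arguments": {"targets": [[1,0.009,-0.001,0.03,0,0,0],[1,0.018,-0.001,0.06,0,0,0],[1,0.026,-0.001,0.086,0,0,0],[1,0.029,-0.001,0.098,0,0,0],[1,0.0311,-0.001,0.1095,0,0,0],[1,0.0311,-0.001,0.1095,0,0,0],[1,0.0311,-0.001,0.1095,0,0,0],[1,0.0311,-0.001,0.1095,0,0,0],[1,0.0311,-0.001,0.1095,0,0,0]]}}

```text
time_s: 39.8
eef_pos: [590.0, -136.8, 269.2]
ee_rot: [[0.879, -0.098, 0.467], [-0.086, -0.995, -0.047], [0.469, 0.001, -0.883]]
ft_force: [-0.2, 0.2, -0.1]
finger_gap: 59.8
finger_force: 30.0
```

```bash
python3 - <<'E'
from h import *
p,T,s=state();print(p,s["ft_force"])
for a in((63,6,2),(61,6,0)):print(rel(*slotd(-142,*a,.3,0,-1)))
E
```

```text
[ 589.96513729 -136.82762197  269.17471459] [-0.2189738   0.20058859 -0.07555795]
(array([0.0002, 0.0008, 0.0058]), array([ 0.001, -0.003,  0.001]))
(array([-0.0011,  0.0008,  0.0083]), array([ 0.001, -0.003,  0.001]))
```

Call:
{"name": "move_arm", "arguments": {"targets": [[1,0,0.0005,0.003,0,0,0],[1,0,0.0005,0.0055,0,0,0],[1,-0.0005,0.0005,0.007,0,0,0],[1,-0.001,0.0005,0.0085,0,0,0],[1,-0.001,0.0005,0.0085,0,0,0],[1,-0.001,0.0005,0.0085,0,0,0]]}}

```text
time_s: 40.3
eef_pos: [594.2, -137.8, 260.9]
ee_rot: [[0.878, -0.098, 0.468], [-0.086, -0.995, -0.047], [0.471, 0.001, -0.882]]
ft_force: [3.7, -0.1, 3.1]
finger_gap: 59.8
finger_force: 29.9
```

Call:
{"name": "move_arm", "arguments": {"targets": [[1,0.0005,0,0.001,0,0,0],[1,0.0008,0,0.002,0,0,0],[1,0.0008,0,0.002,0,0,0],[1,0.0008,0,0.002,0,0,0]]}}

```text
time_s: 40.63
eef_pos: [594.9, -137.9, 260.3]
ee_rot: [[0.879, -0.098, 0.467], [-0.086, -0.995, -0.047], [0.47, 0.001, -0.883]]
ft_force: [-5.2, -0.1, 11.1]
finger_gap: 59.6
finger_force: 32.1
```

Call:
{"name": "move_arm", "arguments": {"targets": [[0,0,0,0,0,0,0],[-0.7,0,0,0,0,0,0],[-0.7,0,0,0,0,0,0],[-0.7,0,0,0,0,0,0],[-0.7,-0.003,0,-0.01,0,0,0],[-0.7,-0.009,0,-0.03,0,0,0],[-0.7,-0.018,0,-0.06,0,0,0],[-1,-0.03,0,-0.1,0,0,0],[-1,-0.03,0,-0.14,0,0,0],[-1,-0.03,0,-0.16,0,0,0]]}}

```text
time_s: 41.47
eef_pos: [491.7, -127.3, 388.8]
ee_rot: [[0.879, -0.098, 0.466], [-0.086, -0.995, -0.047], [0.469, 0.001, -0.883]]
ft_force: [0.6, 0.2, 0.4]
finger_gap: 90.9
finger_force: 0.0
```

```bash
python3 - <<'E'
from h import *
import cv2
p,T,s=state();print(p,s["q"])
t=bot.read_camera("scene")[210:350,205:375]; cv2.imwrite("pics/s8.png",cv2.resize(t,None,fx=4.2,fy=4.2,interpolation=cv2.INTER_CUBIC))
a=1.5;H=cup([-175*np.sin(a),0,30+175*np.cos(a)])
y=R.from_euler("z",CUP[2]).apply([1,0,0.]);z=np.array([0,0,-1.])
for f in(1,-1):
    Rt=np.c_[np.cross(f*y,z),f*y,z];print(f,rel(H+[0,0,100],Rt))
E
```

```text
[ 491.68887819 -127.2675395   388.75989304] [-17.34919745   7.7306162  108.98882647   9.1826653   36.16360571
  72.12491989]
1 (array([-0.0917, -0.1417,  0.038 ]), array([ 0.389, -0.385, -1.535]))
-1 (array([-0.0917, -0.1417,  0.038 ]), array([-0.385, -0.389,  1.537]))
```

View pics/s8.png

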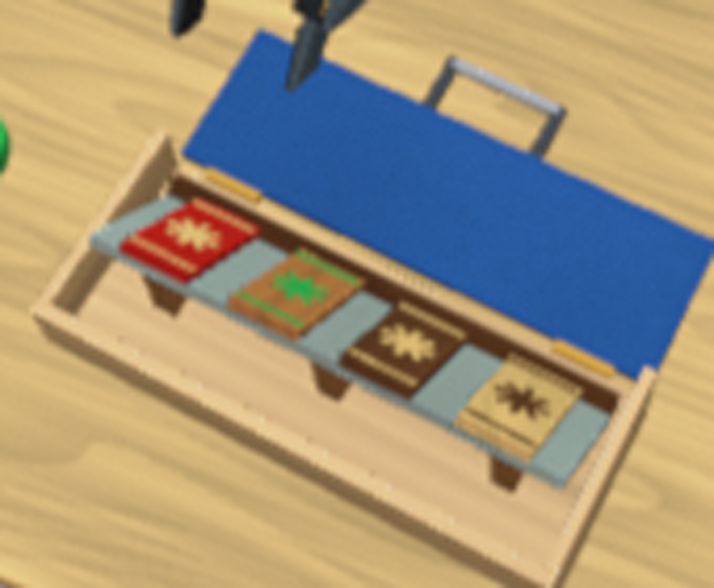

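All four panels stand flush and apart: red (190,235), green (300,290), dark (405,345), pale (520,405). Now back to the handle.

Call:
{"name": "move_arm", "arguments": {"targets": [[0.25,0,0,-0.02,0.029,-0.029,-0.115],[0.25,-0.01,-0.01,-0.02,0.058,-0.058,-0.23],[0.25,-0.02,-0.03,-0.02,0.087,-0.087,-0.345],[0.25,-0.03,-0.05,-0.02,0.117,-0.116,-0.46],[0.25,-0.04,-0.07,-0.02,0.146,-0.144,-0.576],[0.25,-0.05,-0.09,-0.02,0.175,-0.173,-0.69],[0.25,-0.06,-0.11,-0.02,0.204,-0.202,-0.806],[0.25,-0.07,-0.12,-0.02,0.233,-0.231,-0.921],[0.25,-0.08,-0.13,-0.02,0.262,-0.26,-1.036],[0.25,-0.09,-0.14,-0.02,0.292,-0.289,-1.151]]}}

```text
time_s: 42.35
eef_pos: [418.2, 20.9, 360.3]
ee_rot: [[0.453, 0.885, 0.108], [0.885, -0.461, 0.066], [0.108, 0.065, -0.992]]
ft_force: [-0.1, 0.1, -0.6]
finger_gap: 34.3
finger_force: 0.0
```

```bash
python3 - <<'E'
from h import *
a=1.5;H=cup([-175*np.sin(a),0,30+175*np.cos(a)]);print(state()[2]["q"],state()[2]["finger_gap"],rel(H+[0,0,60],down(CUP[2])))
E
```

```text
[-1.34056415e-02  4.95835849e+00  1.14308415e+02  4.63456842e+00
  5.46365415e+01  2.48248327e+01] 34.274169068277104 (array([0.0008, 0.0171, 0.0879]), array([ 0.085, -0.094, -0.378]))
```

Call:
{"name": "move_arm", "arguments": {"targets": [[0.25,0,0.01,0.02,0.025,-0.03,-0.12],[0.25,0,0.017,0.04,0.055,-0.06,-0.24],[0.25,0.001,0.017,0.06,0.085,-0.094,-0.378],[0.25,0.001,0.017,0.088,0.085,-0.094,-0.378],[0.25,0.001,0.017,0.088,0.085,-0.094,-0.378],[0.25,0.001,0.017,0.088,0.085,-0.094,-0.378],[0.25,0.001,0.017,0.088,0.085,-0.094,-0.378],[0.25,0.001,0.017,0.088,0.085,-0.094,-0.378]]}}

```text
time_s: 43.02
eef_pos: [444.9, 19.0, 276.7]
ee_rot: [[0.105, 0.994, 0.007], [0.994, -0.105, 0.002], [0.003, 0.007, -1.0]]
ft_force: [0.5, -0.3, -0.6]
finger_gap: 34.1
finger_force: 0.0
```

```bash
python3 - <<'E'
from h import *
a=1.494;H=cup([-175*np.sin(a),0,30+175*np.cos(a)]);p,T,s=state();print(p,s["finger_gap"],rel(H,down(CUP[2])))
E
```

```text
[444.88231367  18.97133069 276.7240699 ] 34.104749013452015 (array([ 0.0003, -0.0021,  0.0613]), array([ 0.007, -0.002, -0.007]))
```

Call:
{"name": "move_arm", "arguments": {"targets": [[0.25,0,-0.002,0.02,0.007,-0.002,-0.007],[0.25,0,-0.002,0.04,0.007,-0.002,-0.007],[0.25,0,-0.002,0.052,0.007,-0.002,-0.007],[0.25,0,-0.002,0.061,0.007,-0.002,-0.007],[0.25,0,-0.002,0.061,0.007,-0.002,-0.007],[0.25,0,-0.002,0.061,0.007,-0.002,-0.007],[1,0,-0.002,0.061,0.007,-0.002,-0.007],[1,0,-0.002,0.061,0.007,-0.002,-0.007],[1,0,-0.002,0.061,0.007,-0.002,-0.007],[1,0,-0.002,0.061,0.007,-0.002,-0.007]]}}

```text
time_s: 43.85
eef_pos: [444.2, 19.3, 215.2]
ee_rot: [[0.097, 0.995, 0.003], [0.995, -0.097, 0.0], [0.0, 0.003, -1.0]]
ft_force: [1.3, -0.6, -0.0]
finger_gap: 11.1
finger_force: 30.0
```

Call:
{"name": "move_arm", "arguments": {"targets": [[1,0,0,0,0,0,0],[1,0,0,0,0,0,0],[1,0,0,0,0,0,0]]}}

```text
time_s: 44.1
eef_pos: [444.3, 19.3, 215.0]
ee_rot: [[0.097, 0.995, 0.002], [0.995, -0.097, 0.0], [0.0, 0.002, -1.0]]
ft_force: [4.8, -1.3, 0.2]
finger_gap: 11.4
finger_force: 30.0
```

```bash
python3 - <<'E'
from h import *
p,T,s=state();g=p+172*T[:,2];c=R.from_euler("z",-CUP[2]).apply(g-[CUP[0],CUP[1],0]);print(c,s["finger_gap"],s["finger_force"],s["ft_force"])
r0=np.array([-175*np.sin(1.494),30+175*np.cos(1.494)])
for a in np.linspace(1.494,-0.005,21)[1:]:
    d=rel(cup([-175*np.sin(a),c[1],30+175*np.cos(a)]),down(CUP[2]));print(a.round(2),d[0],d[1])
E
```

```text
[-1.73092896e+02 -7.62201513e-02  4.30100802e+01] 11.429878359817877 29.998644590377808 [ 4.80223422 -1.32807365  0.17838003]
1.42 [ 0.0001  0.0005 -0.0134] [ 0.002 -0.     0.001]
1.34 [ 0.0001  0.003  -0.0263] [ 0.002 -0.     0.001]
1.27 [ 0.0001  0.0064 -0.039 ] [ 0.002 -0.     0.001]
1.19 [ 0.0001  0.0108 -0.0513] [ 0.002 -0.     0.001]
1.12 [ 0.0001  0.0161 -0.0633] [ 0.002 -0.     0.001]
1.04 [ 0.0001  0.0223 -0.0749] [ 0.002 -0.     0.001]
0.97 [ 0.0001  0.0293 -0.086 ] [ 0.002 -0.     0.001]
0.89 [ 0.0001  0.0372 -0.0965] [ 0.002 -0.     0.001]
0.82 [ 1.000e-04  4.580e-02 -1.064e-01] [ 0.002 -0.     0.001]
0.74 [ 1.000e-04  5.510e-02 -1.156e-01] [ 0.002 -0.     0.001]
0.67 [ 1.000e-04  6.510e-02 -1.241e-01] [ 0.002 -0.     0.001]
0.59 [ 1.000e-04  7.570e-02 -1.318e-01] [ 0.002 -0.     0.001]
0.52 [ 1.000e-04  8.680e-02 -1.387e-01] [ 0.002 -0.     0.001]
0.44 [ 0.      0.0984 -0.1448] [ 0.002 -0.     0.001]
0.37 [ 0.      0.1105 -0.1499] [ 0.002 -0.     0.001]
0.29 [ 0.      0.1229 -0.1542] [ 0.002 -0.     0.001]
0.22 [ 0.      0.1356 -0.1575] [ 0.002 -0.     0.001]
0.14 [ 0.      0.1485 -0.1599] [ 0.002 -0.     0.001]
0.07 [ 0.      0.1615 -0.1612] [ 0.002 -0.     0.001]
-0.0 [-0.      0.1746 -0.1616] [ 0.002 -0.     0.001]
```

Call:
{"name": "move_arm", "arguments": {"targets": [[1,0,0.0005,-0.0134,0,0,0],[1,0,0.003,-0.0263,0,0,0],[1,0,0.0064,-0.039,0,0,0],[1,0,0.0108,-0.0513,0,0,0],[1,0,0.0161,-0.0633,0,0,0],[1,0,0.0223,-0.0749,0,0,0],[1,0,0.0293,-0.086,0,0,0],[1,0,0.0372,-0.0965,0,0,0],[1,0,0.0458,-0.1064,0,0,0],[1,0,0.0551,-0.1156,0,0,0]]}}

```text
time_s: 44.93
eef_pos: [499.9, 13.9, 328.5]
ee_rot: [[0.098, 0.995, 0.001], [0.995, -0.098, 0.0], [0.0, 0.001, -1.0]]
ft_force: [12.4, -0.8, -19.3]
finger_gap: 11.0
finger_force: 30.0
```

Call:
{"name": "move_arm", "arguments": {"targets": [[1,0,0.01,-0.0085,0,0,0],[1,0,0.0206,-0.0162,0,0,0],[1,0,0.0317,-0.0231,0,0,0],[1,0,0.0433,-0.0292,0,0,0],[1,0,0.0554,-0.0343,0,0,0],[1,0,0.0678,-0.0386,0,0,0],[1,0,0.0805,-0.0419,0,0,0],[1,0,0.09,-0.0437,0,0,0],[1,0,0.1,-0.045,0,0,0],[1,0,0.109,-0.0458,0,0,0]]}}

```text
time_s: 45.77
eef_pos: [605.7, 3.5, 375.2]
ee_rot: [[0.097, 0.995, -0.009], [0.995, -0.097, 0.001], [0.0, -0.009, -1.0]]
ft_force: [-4.5, 1.1, 3.9]
finger_gap: 11.5
finger_force: 30.0
```

```bash
python3 - <<'E'
from h import *
p,T,s=state();g=p+172*T[:,2];c=R.from_euler("z",-CUP[2]).apply(g-[CUP[0],CUP[1],0]);print(c,s["finger_gap"],s["ft_force"],rel(cup([0,0,205.]),down(CUP[2])))
E
```

```text
[-1.27881033e+01  5.62262873e-02  2.03207419e+02] 11.453620575923344 [-4.50093716  1.13911109  3.90807738] (array([-0.    ,  0.0112, -0.0019]), array([-0.009, -0.   ,  0.001]))
```

Call:
{"name": "move_arm", "arguments": {"targets": [[1,0,0.004,0,0,0,0],[1,0,0.008,-0.0005,0,0,0],[1,0,0.011,-0.0005,0,0,0],[1,0,0.013,-0.0005,0,0,0],[1,0,0.013,-0.0005,0,0,0],[1,0,0.013,-0.0005,0,0,0],[1,0,0.013,-0.0005,0,0,0]]}}

```text
time_s: 46.35
eef_pos: [619.0, 2.2, 375.4]
ee_rot: [[0.098, 0.995, -0.005], [0.995, -0.098, 0.001], [0.0, -0.005, -1.0]]
ft_force: [-5.3, 0.9, 3.2]
finger_gap: 11.3
finger_force: 30.0
```

```bash
python3 - <<'E'
from h import *
p,T,s=state();g=p+172*T[:,2];c=R.from_euler("z",-CUP[2]).apply(g-[CUP[0],CUP[1],0]);print(c,s["finger_gap"],s["ft_force"])
E
```

```text
[1.22381551e+00 3.71967338e-02 2.03440867e+02] 11.256899043776103 [-5.25920638  0.92371769  3.22548925]
```

Call:
{"name": "move_arm", "arguments": {"targets": [[0.6,0,0,0,0,0,0],[0.25,0,0,0,0,0,0],[0.25,0,0,0,0,0,0],[0.25,0,0,0,0,0,0],[0.25,0,0,0,0,0,0],[0.25,0,0,-0.02,0,0,0],[0.25,0,0,-0.05,0,0,0],[0.25,0,0,-0.09,0,0,0],[0.25,0,0,-0.1,0,0,0],[0.25,0,0,-0.1,0,0,0]]}}

```text
time_s: 47.18
eef_pos: [620.2, 2.0, 480.2]
ee_rot: [[0.098, 0.995, 0.007], [0.995, -0.098, 0.0], [0.001, 0.007, -1.0]]
ft_force: [-0.2, -0.1, 0.0]
finger_gap: 33.9
finger_force: 0.0
```

Call:
{"name": "move_arm", "arguments": {"targets": [[0.25,0,-0.04,-0.02,0,0,0],[0.25,0,-0.08,-0.03,0,0,0],[0.25,0,-0.12,-0.03,0,0,0],[0.25,0,-0.16,-0.03,0,0,0],[0.25,0,-0.2,-0.03,0,0,0],[0.25,0,-0.2,-0.03,0,0,0],[0.25,0,-0.2,-0.03,0,0,0]]}}

```text
time_s: 47.77
eef_pos: [419.1, 21.6, 505.6]
ee_rot: [[0.097, 0.995, -0.003], [0.995, -0.097, 0.0], [0.0, -0.003, -1.0]]
ft_force: [0.3, -0.1, -0.6]
finger_gap: 34.4
finger_force: 0.0
```

```bash
python3 - <<'E'
from h import *
import cv2
t=bot.read_camera("scene")[200:350,190:450]; cv2.imwrite("pics/s9.png",cv2.resize(t,None,fx=3,fy=3,interpolation=cv2.INTER_CUBIC))
for y in(-50,50):print((proj("scene",cup([0.,y,205]))-[190,200])*3)
E
```

```text
[284.37903215 127.70916715]
[370.87998346 169.44862701]
```

View pics/s9.png

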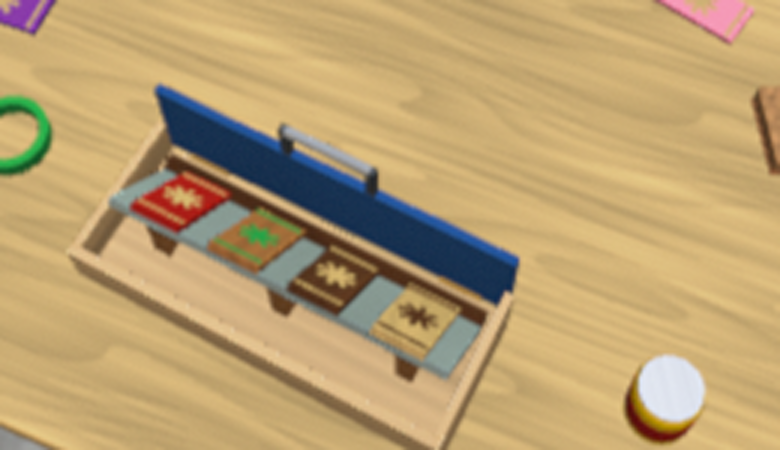

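The door is shut, with the handle ends at about (284,130) and (373,173), as expected. All four panels are standing and the bystanders haven't moved, so I'm handing in.

```bash
python3 -c "
from bench import bot
print(bot.sign_off())"
```

```text
the job is handed in; nothing more can be done
None
```

The job is handed in at about 48 s of the 210 s allowed: all four star panels stand flush and apart on the backstop, the door is shut, and the tin, tape roll and sanding block are where they were; the hand-in call returned no verdict.

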